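Load the board test fixture and connect the probe

TASK

Turn the test fixture's lock collar back to its open stop and lay every circuit board on the bench flat in a compartment of its own length, with its white plug at the notched end. Then turn the collar all the way to its locked stop, and after that move the test probe from its holder into the fixture's terminal opening, fully home. Leave everything else on the bench where it is.

Things in the scene. Friction and masses are not known exactly. Their poses are not given: they have to be found in the camera images.
- fixture: fixed black test fixture, 212 x 212 mm plate, 6 mm thick, with five board compartments between 5 mm aluminium walls whose tops are 16 mm above the bench; origin centre of its underside, z up. Near row (towards -x): three short compartments, length along x; behind them two long ones, length along y; at the +x, -y corner the lock collar and a terminal block
- short_bay1 (a point): centre of the floor (6 mm above the bench) of a short compartment, inside 92 mm along fixture x by 64 mm along y; axes as the fixture's; its notch, a 32 mm gap in the wall, is at the -x end: a short board's plug goes to that end
- short_bay2 (a point): centre of the floor (6 mm above the bench) of a short compartment, inside 92 mm along fixture x by 64 mm along y; axes as the fixture's; its notch, a 32 mm gap in the wall, is at the -x end: a short board's plug goes to that end
- short_bay3 (a point): centre of the floor (6 mm above the bench) of a short compartment, inside 92 mm along fixture x by 64 mm along y; axes as the fixture's; its notch, a 32 mm gap in the wall, is at the -x end: a short board's plug goes to that end
- long_bay1 (a point): centre of the floor (6 mm above the bench) of a long compartment, inside 136 mm along fixture y by 50 mm along x; axes as the fixture's; its notch, a 24 mm gap in the wall, is at the +y end: a long board's plug goes to that end
- long_bay2 (a point): centre of the floor (6 mm above the bench) of a long compartment, inside 136 mm along fixture y by 50 mm along x; axes as the fixture's; its notch, a 24 mm gap in the wall, is at the +y end: a long board's plug goes to that end
- collar (a joint): captive lock collar, a 56 mm steel ring with an upright grip bar across it, turning about the vertical; 0 = open mark (stop; grip bar along fixture x), grows counter-clockwise from above to 1.25 rad = locked stop; stays where it is left
- collar_grip (a point): middle of the collar's grip bar, 53 mm above the bench, on the turning axis; bar 50 mm long along the point's x axis, 14 mm thick, from 37 to 63 mm above the bench; point turns with the collar
- terminal (a point): middle of the mouth of the terminal opening in the grey 36 mm square terminal block on the fixture, 38 mm above the bench; round vertical hole 10.5 mm wide, 31 mm deep
- short1: one short power-supply circuit board (may be absent), dark green 80 x 50 x 4 mm slab lying flat, with a silver heat sink standing on its middle (44 mm along the board, 16 mm across, top 44 mm above the underside; the place to grip) and a white plug block at its +x end (14 x 30 mm, top 15 mm above the underside). Origin: centre of the underside; x along the board to the plug, z up
- short2: one short power-supply circuit board (may be absent), dark green 80 x 50 x 4 mm slab lying flat, with a silver heat sink standing on its middle (44 mm along the board, 16 mm across, top 44 mm above the underside; the place to grip) and a white plug block at its +x end (14 x 30 mm, top 15 mm above the underside). Origin: centre of the underside; x along the board to the plug, z up
- short3: one short power-supply circuit board (may be absent), dark green 80 x 50 x 4 mm slab lying flat, with a silver heat sink standing on its middle (44 mm along the board, 16 mm across, top 44 mm above the underside; the place to grip) and a white plug block at its +x end (14 x 30 mm, top 15 mm above the underside). Origin: centre of the underside; x along the board to the plug, z up
- long1: one long power-supply circuit board (may be absent), dark green 124 x 38 x 4 mm slab lying flat, with a silver heat sink standing on its middle (44 mm along the board, 16 mm across, top 44 mm above the underside; the place to grip) and a white plug block at its +x end (14 x 30 mm, top 15 mm above the underside). Origin: centre of the underside; x along the board to the plug, z up
- long2: one long power-supply circuit board (may be absent), dark green 124 x 38 x 4 mm slab lying flat, with a silver heat sink standing on its middle (44 mm along the board, 16 mm across, top 44 mm above the underside; the place to grip) and a white plug block at its +x end (14 x 30 mm, top 15 mm above the underside). Origin: centre of the underside; x along the board to the plug, z up
- probe: test probe, starts upright in its holder: brass pin 8 mm thick and 30 mm long below a black round handle 20 mm thick and 68 mm long (104 mm in all; grip the handle about 70 mm above the tip). Origin: tip of the pin; z up along the probe
- holder: fixed black probe holder, 60 x 60 x 40 mm block with a hole in which the probe starts, its handle's shoulder on the block; origin centre of the underside
- tape_roll: bystander, to be left alone: roll of yellow tape lying flat, 104 mm wide, 22 mm high; origin centre of the underside
- tape_stack: bystander, to be left alone: stack of yellow tape rolls, 104 mm wide, 88 mm high; origin centre of the underside
- screw_cup: bystander, to be left alone: small steel screw cup, 44 mm wide, 35 mm high; origin centre of the underside
- wire_spool: bystander, to be left alone: grey wire spool, 42 mm wide, 32 mm high; origin centre of the underside
- pliers: bystander, to be left alone: pliers with yellow grips, 130 mm long, lying; origin centre of the underside
- parts_bin: bystander, to be left alone: blue open parts bin 120 x 100 x 60 mm; origin centre of the underside
- flux_bottle: bystander, to be left alone: white flux bottle 50 mm wide, 110 mm high; origin centre of the underside
Things that resemble listed ones, but are neither listed nor needed, are in the scene too. Leave any yellow look-alike of the short1 alone.

How it is judged:
By the outcome, as a careful person would: the job done as asked, in the order asked, and still so for the second after the job is handed in, with the robot touching nothing.
Of short1, short2, short3, long1, long2 only 4 to 5 are there at a start; the rules pass over those that are not, and their reading is None.
At some moment in a run one of short1, short2, short3, long1, long2 may be knocked a few centimetres aside while the robot is not near it.
It also fails if it takes over 210 s, if anything falls off the work surface, if the arm or the gripper's body presses on something with over 40 N, if the wrist force passes 120 N, or if a joint passes its speed limit or range.

ROBOT

A 6-joint arm with a two-finger parallel gripper is mounted at the origin on the work surface. World frame = base frame: x ahead of the robot, y to its left, z up, the work surface at z = 0. Lengths are in m, angles in rad, forces in N, time in s.
With the tool pointing down it reaches from about 0.3 to 0.825 m from the base axis. Payload 5.4 kg.
Tool frame: the origin (TCP) lies at the very end of the fingers, on their centre line; the grasp point (between the pads) lies 19 mm behind it; z points along the fingers, y is the direction in which the jaws open and shut (so a half turn about z gives the same grasp; the last joint's range is limited). The gripper opens to 92 mm and grips with 3 to 60 N. Pads are 20 mm wide; open, the fingers measure 128 mm over their backs; the gripper's body (75 mm by 189 mm) begins 69 mm behind the grasp point.
Start: joints at [-1.347, 0.158, 1.597, -0, 1.386, -0.21], TCP at [0.242, -0.522, 0.215] pointing down, gripper open.
Joint ranges: [-2.91, 2.91], [-0.94, 2.29], [0.18, 2.7], [-1.29, 4.43], [0.17, 2.64], [-3, 3]. Speed limits (rad/s): [2.57, 2.57, 3.14, 3.14, 3.14, 3.14].

INTERFACE

Orientations are given as a unit quaternion [w, x, y, z].
In Python, from plant import r, eyes gives the robot as it stands.
- The arm moves only by the tool play_rows, never from a script. Its argument "commands" is a list of rows, each a list of 5 numbers: the shift along the tool's x, y, z in m, then the turn about the tool's z in degrees, then the closure, from 0 (fully open) to 1 (shut). A call has 1 to 5 rows; each row is the pose to reach, as a shift and turn from the pose commanded when the call began, along the tool's axes at that moment; what a row does not reach only later rows make up. A row lasts 1/8 s, in which the tool goes at most 62.5 mm and 10.7 degrees, less where a joint would pass 70% of its speed; a pose out of reach is approached as far as the arm can. A call with a gripper value outside its range is refused whole. The fingers move at their own pace and stop on an object; "squeeze" is the grip in N (left out, the last holds). Time passes only in rows, so rows that repeat a pose let the fingers close. It gives the time, the measured TCP pose, the force and the opening at its end, in the units of the state.
- r.state(): the state, without advancing time (a new reading comes with each control period).
- eyes.grab_frame(name): name is "side" or "top"; returns a dict with "image" (420x560x3 uint8, red, green, blue), "vfov" (degrees; the focal length in pixels is half the picture's height over the tangent of half this angle, whatever the lens; pixels are square), "cx", "cy" (the principal point, pixels), "distortion" ([k1, k2, p1, p2, k3] as OpenCV has them; the pictures are not rectified), "position" and "attitude" of the camera in the world. Camera axes: x right, y down, z forward; pixel columns grow to the right and rows downward; lengths in m; the calibration is good to about 2 mm. A picture is of the moment at which its call begins. There is no depth.
- r.job_done(): hands the job in, once; it reports no verdict.
The state is a dict: "time": time; "q": joint angles; "dq": joint speeds; "joint_efforts": joint torques, N m; "ee_pos": TCP position; "ee_rot": TCP orientation; "wrist_force": force on the tool from outside, world axes, zero at the start; "wrist_torque": the same for the moment, N m; "opening": finger opening in m.
Only numpy, scipy, OpenCV 4.12 (cv2) and the standard library are available. Lean on these libraries where they do the work, as an engineer would, in place of code of your own. Each camera call takes 0.05 s, during which the arm holds its last target.

## Working session

There is one attempt and no reset: what is moved stays moved. The work goes in short steps, Python scripts to look and compute and a tool call to move; the robot and the scene stay as the last step left them, time stands still between calls to the robot, and variables do not carry over. Pictures are saved under pics/ and viewed, and the job is handed in when it is done.

Besides the shell and the picture viewer there is one more tool, called after ">>>" by a JSON object that holds its "op" and its "data". play_rows: Moves the arm, as the interface text tells. Its arguments: {"type":"object","properties":{"commands":{"type":"array"},"squeeze":{"type":"number"}},"required":["commands"]}

```bash
ls; mkdir -p pics; cat > h.py <<'E'
import numpy as np, cv2, json, pickle
from plant import r, eyes
def grab(n,name):
    f=eyes.grab_frame(n); cv2.imwrite(f'pics/{name}.png',f['image'][:,:,::-1]); pickle.dump(f,open(f'pics/{name}.pkl','wb')); return f
def load(name): return pickle.load(open(f'pics/{name}.pkl','rb'))
E
python3 - <<'E'
from h import *
for n in ('top','side'):
    f=grab(n,n+'0'); print({k:v for k,v in f.items() if k!='image'})
s=r.state(); print(s)
E
```

```text
pics
{'vfov': 44.47218522904751, 'cx': 279.81734760292153, 'cy': 212.32249403642967, 'distortion': array([-0.02946902,  0.        ,  0.        ,  0.        ,  0.        ]), 'position': array([ 0.41243884, -0.00849571,  1.3808113 ]), 'attitude': array([ 0.04786972, -0.69883958,  0.71305352, -0.02977269])}
{'vfov': 53.15053053111691, 'cx': 278.55615901962665, 'cy': 206.65293132460678, 'distortion': array([-0.08524727,  0.        ,  0.        ,  0.        ,  0.        ]), 'position': array([ 0.49970239, -0.76497354,  0.75744862]), 'attitude': array([-0.39778305,  0.9159978 , -0.05058381,  0.01256786])}
{'time': 0.1, 'q': array([-1.34713427e+00,  1.59005190e-01,  1.59807779e+00, -1.33129200e-05,
        1.38621158e+00, -2.10094045e-01]), 'dq': array([ 0.00013502, -0.00166776, -0.00244688,  0.00050865, -0.0004237 ,
       -0.00061158]), 'joint_efforts': array([-1.48733202e-04, -3.86503637e+01, -3.22959208e+01,  7.03251455e-02,
        3.39576742e-02, -5.91815638e-05]), 'ee_pos': array([ 0.24151503, -0.52120158,  0.2137209 ]), 'ee_rot': array([-8.50887993e-04,  9.76573376e-01,  2.15182984e-01, -1.23150112e-05]), 'wrist_force': array([-0.43553085,  0.45945888, -0.15344804]), 'wrist_torque': array([ 0.00415444,  0.03377773, -0.05044556]), 'opening': 0.09177451625725258}
```

View pics/top0.png

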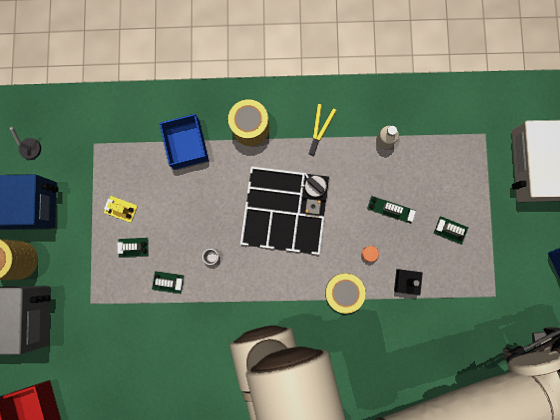

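View pics/side0.png

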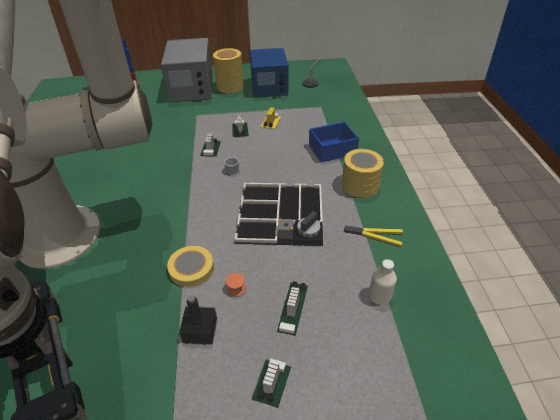

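The top view has image up = +x and left = +y. Green boards are at about (391,209) long, (451,230) short, (132,247) and (167,282). The yellow look-alike is at (120,208), the fixture at (285,210) and the holder at (408,282). I'll enlarge these to confirm.

```bash
cat >> h.py <<'E'
from scipy.spatial.transform import Rotation as R
def cam(f):
    fl=210/np.tan(np.radians(f['vfov'])/2)
    K=np.array([[fl,0,f['cx']],[0,fl,f['cy']],[0,0,1]])
    q=f['attitude']; M=R.from_quat([q[1],q[2],q[3],q[0]]).as_matrix()
    return K,M,f['position'],f['distortion']
def proj(f,P):
    K,M,p,d=cam(f); P=np.atleast_2d(P).astype(float)
    c=(P-p)@M
    return cv2.projectPoints(c,np.zeros(3),np.zeros(3),K,d)[0][:,0]
def cast(f,uv,z):
    K,M,p,d=cam(f)
    n=cv2.undistortPoints(np.array(uv,float).reshape(-1,1,2),K,d)[:,0]
    w=np.c_[n,np.ones(len(n))]@M.T
    z=np.broadcast_to(z,len(n))
    t=(z-p[2])/w[:,2]
    return (p+w*t[:,None])
def tri(f1,uv1,f2,uv2):
    out=[]
    A=np.zeros((3,3));b=np.zeros(3)
    for f,uv in((f1,uv1),(f2,uv2)):
        K,M,p,d=cam(f); n=cv2.undistortPoints(np.array(uv,float).reshape(-1,1,2),K,d)[0,0]
        w=M@np.r_[n,1]; w/=np.linalg.norm(w); Q=np.eye(3)-np.outer(w,w); A+=Q;b+=Q@p
    return np.linalg.solve(A,b)
def crop(f,name,u,v,w,h,s):
    im=f['image'][v:v+h,u:u+w,::-1]; im=cv2.resize(im,None,fx=s,fy=s,interpolation=cv2.INTER_CUBIC); cv2.imwrite(f'pics/{name}.png',im)
E
python3 - <<'E'
from h import *
t=load('top0'); s=load('side0')
crop(t,'c1',95,185,100,120,5)
crop(t,'c2',340,180,140,120,5)
crop(t,'c3',230,155,110,105,5)
crop(s,'c4',230,170,105,90,7)
ims=[]
E
```

```text
(no output)
```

View pics/c1.png

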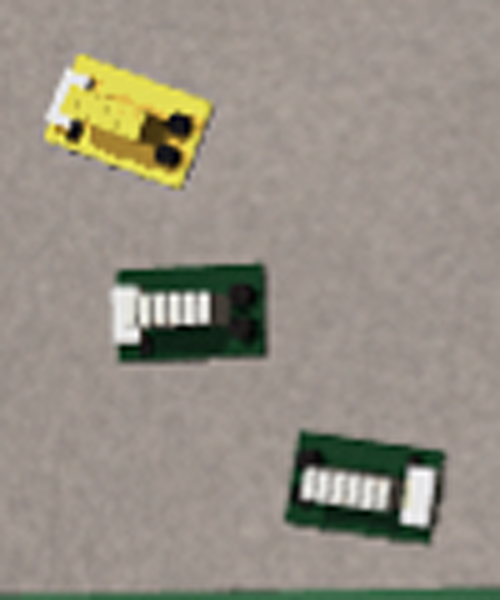

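View pics/c2.png

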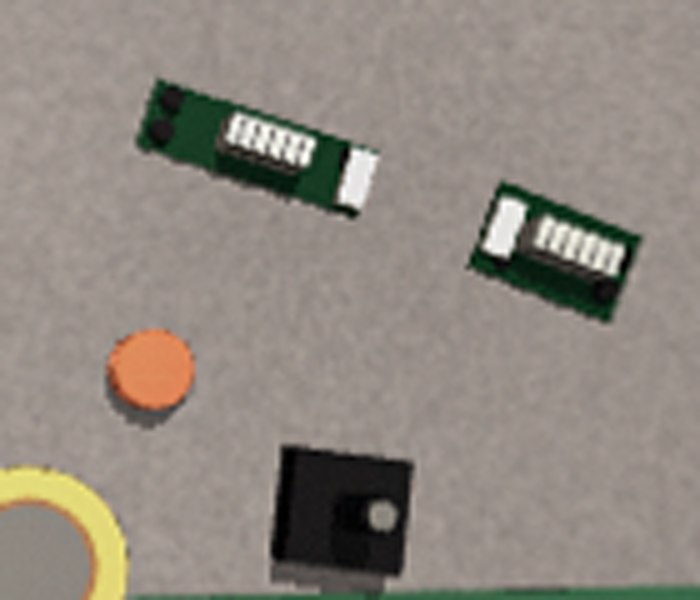

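View pics/c3.png

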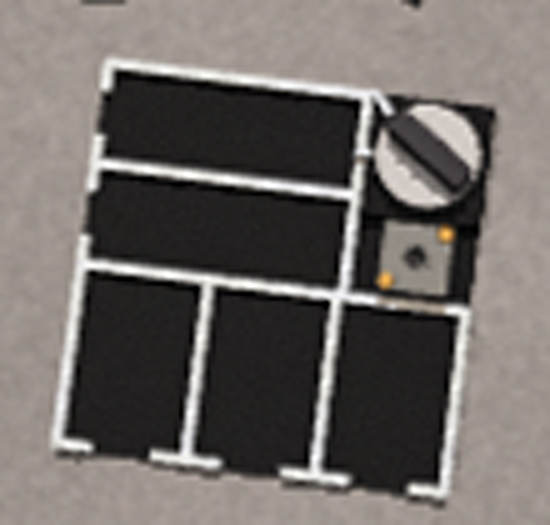

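View pics/c4.png

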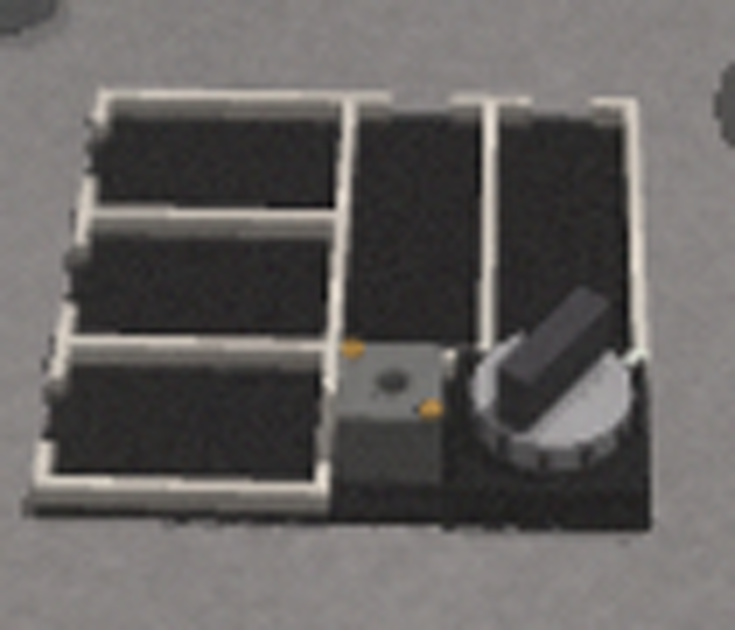

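```bash
cat >> h.py <<'E'
from scipy.optimize import least_squares
def green_boards(f,z=0.004,show=False):
    im=f['image'].astype(int); r_,g,b=im[...,0],im[...,1],im[...,2]
    m=((g>r_+12)&(g<110)).astype(np.uint8)
    # bench mat: restrict to interior of grey mat
    hsv=cv2.cvtColor(f['image'],cv2.COLOR_RGB2HSV)
    n,l,st,c=cv2.connectedComponentsWithStats(m,connectivity=8)
    out=[]
    for i in range(1,n):
        if 60<st[i,4]<2500:
            ys,xs=np.nonzero(l==i)
            P=[]
            for du,dv in((-.5,-.5),(.5,-.5),(-.5,.5),(.5,.5)): P.append(cast(f,np.c_[xs+du,ys+dv],z)[:,:2])
            P=np.vstack(P).astype(np.float32)*1000
            rc=cv2.minAreaRect(P)
            (cx,cy),(w,h),a=rc
            if w<h: w,h=h,w; a+=90
            out.append((xs.mean(),ys.mean(),cx,cy,w,h,(a+90)%180-90,st[i,4]))
    return out
WX=[-.1035,-.0065,.0485,.1035]; 
def fit_fixture(f,g):
    im=f['image'].astype(int); lo=im.min(2); sat=im.max(2)-lo
    m=(lo>150)
    ys,xs=np.nonzero(m); P=cast(f,np.c_[xs,ys],.016)[:,:2]
    x0=np.array(g,float)
    for it in range(8):
        c,s=np.cos(x0[2]),np.sin(x0[2]); L=(P-x0[:2])@np.array([[c,-s],[s,c]])
        tol=.008 if it<3 else .005
        rx=[];idx=[]
        sel=[]
        for k,(ax,v,lo_,hi_) in enumerate([(0,-.1035,-.1,.1),(0,-.0065,-.095,.095),(0,.0485,-.028,.095),(0,.1035,-.028,.095),
            (1,.1035,-.1,.1),(1,.0345,-.095,-.015),(1,-.0345,-.095,-.015),(1,-.1035,-.095,-.015),(1,-.0375,.005,.04)]):
            o=1-ax; q=np.nonzero((abs(L[:,ax]-v)<tol)&(L[:,o]>lo_)&(L[:,o]<hi_))[0]
            sel.append((ax,v,q))
        def res(x):
            c,s=np.cos(x[2]),np.sin(x[2]); rr=[]
            for ax,v,q in sel:
                l=(P[q]-x[:2])@np.array([[c,-s],[s,c]]); rr.append(l[:,ax]-v)
            return np.concatenate(rr)
        so=least_squares(res,x0); x0=so.x
    return x0,np.sqrt(np.mean(so.fun**2)),[len(q) for _,_,q in sel]
E
python3 - <<'E'
from h import *
t=load('top0'); s=load('side0')
np.set_printoptions(precision=4,suppress=True)
pk=lambda U,V:((U+.5)/5-.5+230,(V+.5)/5-.5+155)
C=cast(t,[pk(104,60),pk(55,450),pk(447,500)],.016); print(C)
d=C[0]-C[1]; cen=(C[0]+C[2])/2; g=[cen[0],cen[1],np.arctan2(d[1],d[0])]; print(g,np.linalg.norm(d))
print('top',fit_fixture(t,g)); print('side',fit_fixture(s,g))
for f in(t,s):
    for o in green_boards(f): print(np.round(o,1))
    print()
E
```

```text
[[ 0.6895  0.1024  0.016 ]
 [ 0.4792  0.1311  0.016 ]
 [ 0.4486 -0.0765  0.016 ]]
[np.float64(0.569065926697356), np.float64(0.012935310646454042), np.float64(-0.13580751477862457)] 0.2122696279604433
top (array([ 0.5708,  0.013 , -0.1473]), np.float64(0.0019431967840382197), [78, 117, 84, 124, 150, 62, 60, 76, 24])
side (array([ 0.5715,  0.0137, -0.1508]), np.float64(0.0013408354703979802), [51, 62, 41, 58, 62, 31, 28, 37, 1])
[ 387.8  209.   567.5 -271.4  124.6   41.1   70.6  357. ]
[ 453.1  222.7  524.6 -437.    82.    16.7   66.6   91. ]
[ 448.8  236.1  492.3 -423.6   83.3   20.1   66.6  146. ]
[134.7 246.8 479.  425.8  82.3  51.9 -89.5 293. ]
[167.8 275.5 399.5 327.4  82.1  19.7  80.6 146. ]
[165.6 288.8 366.4 333.4  80.9  16.7  80.8 126. ]

[  58.4   87.5 -232.7  853.5  240.9  207.9    5.7 1018. ]
[ 295.5  311.3  567.5 -272.5  126.2   40.4   69.9  309. ]
[   6.4  391.6    7.2 -396.2  140.7   32.   -71.5  806. ]
[ 273.2  385.6  508.1 -429.6   82.7   52.3   66.4  527. ]
[  38.6  382.6   68.  -391.5   62.7   46.2  -64.2  622. ]
```

Three short boards and one long one are present: shorts at (132,247), (167,282) and (451,230), long at (391,209), all dark green. The yellow one at (120,208) is excluded by colour. Both cameras agree on the fixture within about 1 mm. Next I'll measure the collar, terminal, probe and boards more closely.

```bash
python3 - <<'E'
from h import *
t=load('top0'); s=load('side0')
crop(t,'d1',300,165,36,56,10)
crop(s,'d2',275,200,55,48,10)
crop(t,'d3',385,262,50,42,10)
crop(s,'d4',170,285,60,70,8)
a=[cv2.imread(f'pics/d{i}.png') for i in (1,2,3,4)]
def row(x,y):
    h=max(x.shape[0],y.shape[0]); return np.hstack([cv2.copyMakeBorder(i,0,h-i.shape[0],0,0,0) for i in(x,y)])
cv2.imwrite('pics/r1.png',row(a[0],a[1]));cv2.imwrite('pics/r2.png',row(a[2],a[3])); print(row(a[2],a[3]).shape,row(a[0],a[1]).shape)
E
```

```text
(560, 980, 3) (560, 910, 3)
```

View pics/d1.png

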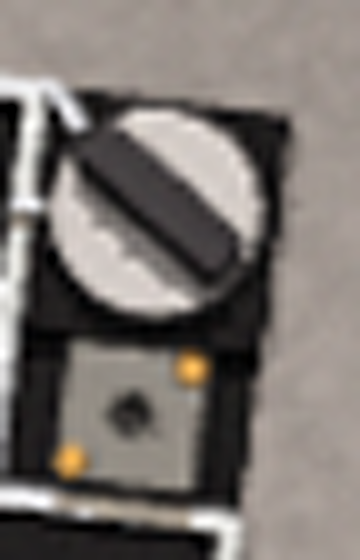

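View pics/d2.png

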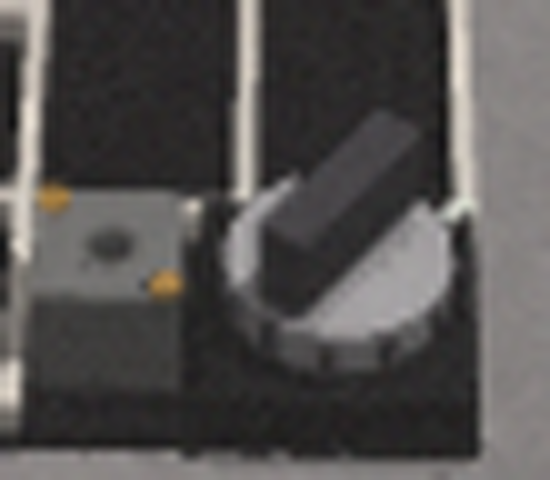

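View pics/d3.png

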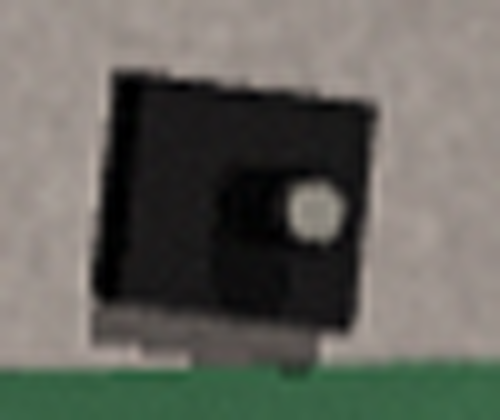

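View pics/d4.png

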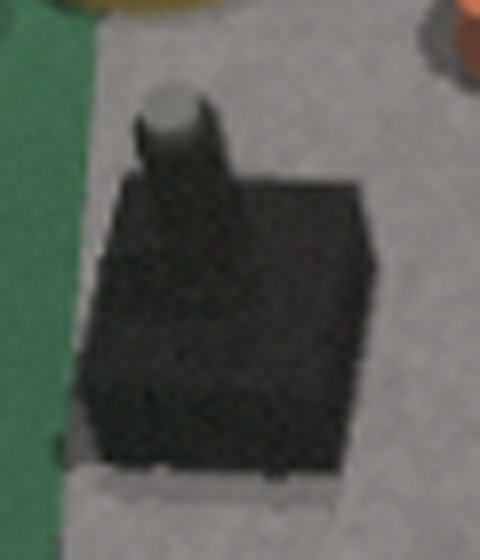

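```bash
cat >> h.py <<'E'
def pk(U,V,u,v,s): return ((U+.5)/s-.5+u,(V+.5)/s-.5+v)
FX=np.array([.5711,.0133,-.149])
def tofix(P):
    c,s=np.cos(FX[2]),np.sin(FX[2]); d=np.asarray(P)[...,:2]-FX[:2]; return d@np.array([[c,-s],[s,c]])
def fromfix(L):
    c,s=np.cos(FX[2]),np.sin(FX[2]); return np.asarray(L)@np.array([[c,s],[-s,c]])+FX[:2]
E
python3 - <<'E'
from h import *
np.set_printoptions(precision=4,suppress=True)
t=load('top0'); s=load('side0')
def both(n,a,b,z):
    T=cast(t,[a],z)[0];S=cast(s,[b],z)[0];X=tri(t,a,s,b); print(n,'top',T,'side',S,'tri',X,'fix',tofix(T),tofix(S))
both('bar',pk(160,198,300,165,10),pk(345,180,275,200,10),.063)
both('hole',pk(130,412,300,165,10),pk(111,243,275,200,10),.038)
both('probe top',pk(316,211,385,262,10),pk(173,107,170,285,8),.114)
# collar ring centre in top
e=cast(t,[pk(95,150,300,165,10),pk(222,255,300,165,10)],.063); d=e[0]-e[1]; print('bar ang top',np.degrees(np.arctan2(d[1],d[0]))%180)
e=cast(s,[pk(402,125,275,200,10),pk(288,233,275,200,10)],.063); d=e[0]-e[1]; print('bar ang side',np.degrees(np.arctan2(d[1],d[0]))%180, np.linalg.norm(d))
print('fix ang',np.degrees(FX[2]))
# B and others: top merge
def merge(f,box):
    im=f['image'].astype(int); r_,g,b=im[...,0],im[...,1],im[...,2]
    m=((g>r_+12)&(g<110)); ys,xs=np.nonzero(m); k=(xs>box[0])&(xs<box[1])&(ys>box[2])&(ys<box[3]); xs,ys=xs[k],ys[k]
    P=np.vstack([cast(f,np.c_[xs+a,ys+b],.004)[:,:2] for a in(-.5,.5) for b in(-.5,.5)]).astype(np.float32)*1000
    print(cv2.minAreaRect(P))
merge(t,(145,190,265,298)); merge(t,(430,472,212,248)); merge(t,(112,155,232,262))
crop(s,'e1',190,100,100,65,8)
E
```

```text
bar top [ 0.6291 -0.0701  0.063 ] side [ 0.6314 -0.0716  0.063 ] tri [ 0.6305 -0.0702  0.0615] fix [ 0.0698 -0.0739] [ 0.0722 -0.075 ]
hole top [ 0.5765 -0.0619  0.038 ] side [ 0.577  -0.0611  0.038 ] tri [ 0.5767 -0.0619  0.0387] fix [ 0.0165 -0.0736] [ 0.0169 -0.0727]
probe top top [ 0.3731 -0.306   0.114 ] side [ 0.3744 -0.3049  0.114 ] tri [ 0.3739 -0.3057  0.115 ] fix [-0.1484 -0.3452] [-0.1473 -0.3439]
bar ang top 48.64775099229207
bar ang side 45.28444190533824 0.045818668284634365
fix ang -8.537071147449266
((383.6186218261719, 329.98712158203125), (82.07417297363281, 51.81952667236328), 80.72483825683594)
((507.56573486328125, -430.13336181640625), (83.4097671508789, 53.28502655029297), 66.57303619384766)
((478.9632568359375, 425.84173583984375), (51.88784408569336, 82.31413269042969), 0.49476099014282227)
```

View pics/e1.png

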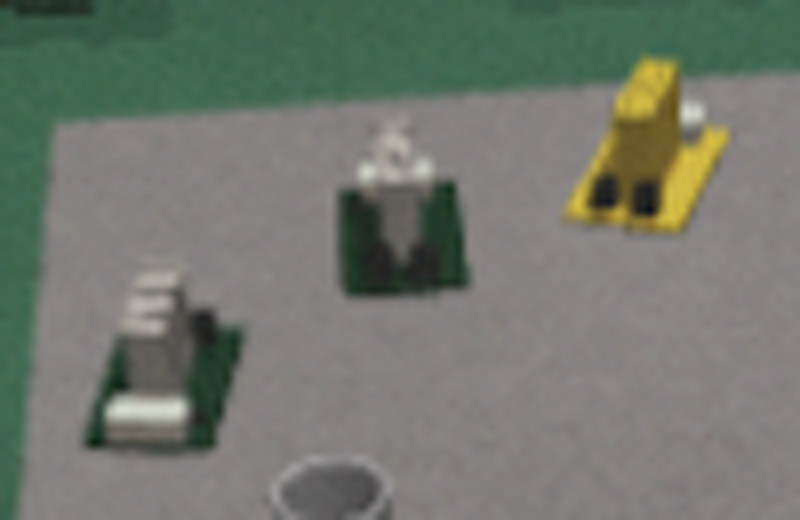

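```bash
cat > go.py <<'E'
import sys
from h import *
a=list(map(float,sys.argv[1:]))
s=r.state(); q=s['ee_rot']; M=R.from_quat([q[1],q[2],q[3],q[0]]).as_matrix(); p=s['ee_pos']
psi=np.degrees(np.arctan2(M[1,0],M[0,0]))
print('t',round(s['time'],2),'pos',np.round(p*1000,1),'psi',round(psi,2),'tilt',np.round(M[:2,2],4),'open',round(s['opening']*1000,1),'q',np.round(s['q'],2),'F',np.round(s['wrist_force'],1),'T',np.round(s['wrist_torque'],2))
if len(a)>=3:
    d=M.T@(np.array(a[:3])/1000-p); print('tool shift mm',np.round(d*1000,1))
    if len(a)>3:
        dt=-(a[3]-psi); print('turn',round(dt,1),'or',round((dt+180)%360-180,1))
E
python3 go.py 630 -71 200 47
```

```text
t 0.1 pos [ 241.5 -521.2  213.7] psi 24.85 tilt [-0.0004  0.0017] open 91.8 q [-1.35  0.16  1.6  -0.    1.39 -0.21] F [-0.4  0.5 -0.2] T [ 0.    0.03 -0.05]
tool shift mm [ 541.7 -245.2   14.3]
turn -22.1 or -22.1
```

>>> {"op": "play_rows", "data": {"commands": [[0.054,-0.0245,0.002,-2,0.3],[0.108,-0.049,0.003,-4,0.3],[0.162,-0.0735,0.004,-6,0.3],[0.216,-0.098,0.005,-9,0.3],[0.27,-0.1225,0.006,-11,0.3]], "squeeze": 30}}

```text
time: 0.72
ee_pos: [0.436, -0.2953, 0.2083]
ee_rot: [-0.0, 0.951, 0.308, -0.0]
wrist_force: [0.4, 0.0, -0.3]
opening: 0.0644
```

```bash
python3 go.py 630 -71 200 47
```

```text
t 0.72 pos [ 436.  -295.3  208.3] psi 35.91 tilt [-0.0002  0.0003] open 64.4 q [-0.83  0.04  1.74  0.    1.36  0.12] F [ 0.4  0.  -0.3] T [-0.05 -0.05  0.02]
tool shift mm [288.7 -67.9   8.3]
turn -11.1 or -11.1
```

>>> {"op": "play_rows", "data": {"commands": [[0.058,-0.0135,0.002,-2,0.3],[0.116,-0.027,0.003,-4,0.3],[0.174,-0.041,0.004,-6,0.3],[0.231,-0.054,0.006,-9,0.3],[0.289,-0.068,0.008,-11,0.3]]}}

```text
time: 1.35
ee_pos: [0.6304, -0.071, 0.2001]
ee_rot: [-0.0, 0.917, 0.398, -0.0]
wrist_force: [0.6, -2.0, 0.2]
opening: 0.0644
```

```bash
python3 go.py 630 -71 34 47
```

```text
t 1.35 pos [630.4 -71.  200.1] psi 46.93 tilt [-0.0007 -0.    ] open 64.4 q [-0.3   0.32  1.43 -0.    1.39  0.45] F [ 0.6 -2.   0.2] T [-0.04 -0.04 -0.04]
tool shift mm [-1.000e-01 -2.000e-01  1.661e+02]
turn -0.1 or -0.1
```

>>> {"op": "play_rows", "data": {"commands": [[0,0,0.05,0,0.3],[0,0,0.1,0,0.3],[0,0,0.14,0,0.3],[0,0,0.16,0,0.3],[0,0,0.16,0,0.3]]}}

```text
time: 1.98
ee_pos: [0.6292, -0.0726, 0.04]
ee_rot: [-0.0, 0.918, 0.398, -0.001]
wrist_force: [0.1, 0.1, 1.6]
opening: 0.0644
```

```bash
python3 - <<'E'
from h import *
for n in('top','side'):
    f=grab(n,n+'1')
t=load('top1');s=load('side1'); crop(t,'f1',280,150,70,70,8); crop(s,'f2',250,170,90,80,7)
cv2.imwrite('pics/f.png',np.hstack([cv2.imread('pics/f1.png')[:,:],cv2.imread('pics/f2.png')[:560,:]])[:,:])
E
python3 go.py
```

```text
t 2.08 pos [630.4 -73.   41.6] psi 46.85 tilt [ 0.0018 -0.0006] open 64.3 q [-0.31  0.49  1.55 -0.    1.1   0.45] F [ 0.3  0.4 -0.6] T [-0.01 -0.01 -0.05]
```

View pics/f2.png

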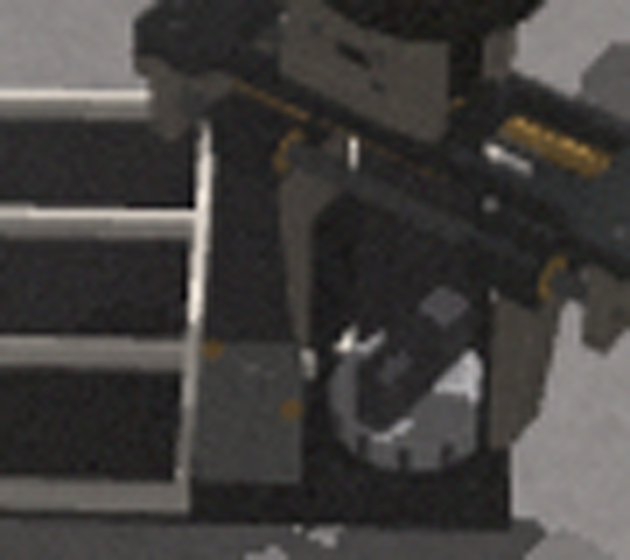

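>>> {"op": "play_rows", "data": {"commands": [[0,0,0,0,0.6],[0,0,0,0,1],[0,0,0,0,1],[0,0,0,0,1],[0,0,0,0,1]], "squeeze": 30}}

```text
time: 2.7
ee_pos: [0.6296, -0.0727, 0.0406]
ee_rot: [-0.0, 0.918, 0.398, -0.0]
wrist_force: [-0.4, 0.7, -0.2]
opening: 0.0165
```

```bash
python3 go.py
```

```text
t 2.7 pos [629.6 -72.7  40.6] psi 46.85 tilt [-0.  0.] open 16.5 q [-0.31  0.49  1.55  0.    1.1   0.45] F [-0.4  0.7 -0.2] T [ 0.15  0.08 -0.09]
```

Gripped (the forces stay small, so it's well centred). Turning clockwise.

>>> {"op": "play_rows", "data": {"commands": [[0,0,0,7,1],[0,0,0,14,1],[0,0,0,21,1],[0,0,0,28,1],[0,0,0,28,1]]}}

```text
time: 3.32
ee_pos: [0.6282, -0.0713, 0.0406]
ee_rot: [-0.002, 0.987, 0.163, -0.002]
wrist_force: [-5.4, 3.6, 5.6]
opening: 0.0135
```

```bash
python3 go.py
```

```text
t 3.33 pos [628.2 -71.3  40.6] psi 18.81 tilt [-0.0036  0.0025] open 13.5 q [-0.3   0.49  1.55  0.    1.11  0.94] F [-5.4  3.6  5.6] T [ 0.71  0.85 -0.05]
```

>>> {"op": "play_rows", "data": {"commands": [[0,0,0,6,1],[0,0,0,12,1],[0,0,0,17,1],[0,0,0,22,1],[0,0,0,22,1]]}}

```text
time: 3.95
ee_pos: [0.6281, -0.0706, 0.0405]
ee_rot: [-0.002, 1.0, -0.028, -0.002]
wrist_force: [-6.6, 6.0, 5.4]
opening: 0.0136
```

```bash
python3 go.py
```

```text
t 3.95 pos [628.1 -70.6  40.5] psi -3.17 tilt [-0.0039  0.0036] open 13.6 q [-0.3   0.49  1.55  0.    1.11  1.32] F [-6.6  6.   5.4] T [ 1.14  0.84 -0.04]
```

>>> {"op": "play_rows", "data": {"commands": [[0,0,0,3,1],[0,0,0,5,1],[0,0,0,5,1]]}}

```text
time: 4.32
ee_pos: [0.6281, -0.0704, 0.0405]
ee_rot: [-0.002, 0.997, -0.071, -0.002]
wrist_force: [-5.3, 6.2, 6.3]
opening: 0.0138
```

```bash
python3 go.py
```

```text
t 4.33 pos [628.1 -70.4  40.5] psi -8.14 tilt [-0.0039  0.0038] open 13.8 q [-0.3   0.49  1.55  0.    1.11  1.41] F [-5.3  6.2  6.3] T [ 1.17  0.83 -0.08]
```

>>> {"op": "play_rows", "data": {"commands": [[0,0,0,2,1],[0,0,0,3,1],[0,0,0,3,1]]}}

```text
time: 4.7
ee_pos: [0.6281, -0.0704, 0.0405]
ee_rot: [-0.001, 0.995, -0.096, -0.002]
wrist_force: [-5.3, 7.4, 6.2]
opening: 0.0139
```

```bash
python3 go.py
```

```text
t 4.7 pos [628.1 -70.4  40.5] psi -11.04 tilt [-0.0039  0.0034] open 13.9 q [-0.3   0.49  1.55  0.    1.11  1.46] F [-5.3  7.4  6.2] T [1.25 0.85 0.65]
```

>>> {"op": "play_rows", "data": {"commands": [[0,0,0,2,1],[0,0,0,3,1],[0,0,0,3,1]]}}

```text
time: 5.08
ee_pos: [0.6281, -0.0704, 0.0405]
ee_rot: [-0.001, 0.993, -0.122, -0.002]
wrist_force: [-5.6, 5.8, 5.1]
opening: 0.0147
```

```bash
python3 go.py
```

```text
t 5.08 pos [628.1 -70.4  40.5] psi -13.99 tilt [-0.004   0.0031] open 14.7 q [-0.3   0.49  1.55  0.    1.11  1.51] F [-5.6  5.8  5.1] T [1.29 0.81 0.92]
```

>>> {"op": "play_rows", "data": {"commands": [[0,0,0,3,0.3],[0,0,0,3,0.3],[0,0,0,3,0.3],[0,0,-0.06,3,0.3],[0,0,-0.12,3,0.3]]}}

```text
time: 5.7
ee_pos: [0.6289, -0.0727, 0.1612]
ee_rot: [-0.0, 0.989, -0.149, -0.001]
wrist_force: [0.5, -0.9, -0.1]
opening: 0.0625
```

```bash
python3 go.py; python3 go.py 567.5 -272 200 -109.7
```

```text
t 5.7 pos [628.9 -72.7 161.2] psi -17.12 tilt [-0.0019  0.0006] open 62.5 q [-0.31  0.35  1.48  0.    1.32  1.56] F [ 0.5 -0.9 -0.1] T [ 0.04 -0.04  0.05]
t 5.7 pos [628.9 -72.7 161.2] psi -17.12 tilt [-0.0019  0.0006] open 62.5 q [-0.31  0.35  1.48  0.    1.32  1.56] F [ 0.5 -0.9 -0.1] T [ 0.04 -0.04  0.05]
tool shift mm [ -0.  208.6 -38.8]
turn 92.6 or 92.6
```

>>> {"op": "play_rows", "data": {"commands": [[0,0.03,-0.03,10,0.3],[0,0.06,-0.039,20,0.3],[0,0.1,-0.039,30,0.3],[0,0.15,-0.039,40,0.3],[0,0.2,-0.039,50,0.3]]}}

```text
time: 6.32
ee_pos: [0.5701, -0.2652, 0.1997]
ee_rot: [-0.0, 0.832, -0.555, 0.0]
wrist_force: [-0.1, -0.8, -0.2]
opening: 0.0642
```

```bash
python3 go.py 567.5 -272 200 -109.7; python3 - <<'E'
from h import *
t=grab('top','top2'); s=grab('side','side2'); crop(t,'g1',230,155,110,105,5)
crop(s,'g2',230,170,105,90,7)
E
```

```text
t 6.33 pos [ 570.1 -265.2  199.7] psi -67.42 tilt [ 0.0003 -0.0002] open 64.2 q [-0.63  0.31  1.45  0.    1.38  2.12] F [-0.1 -0.8 -0.2] T [ 0.15 -0.05  0.02]
tool shift mm [ 5.3  5.  -0.3]
turn 42.3 or 42.3
```

View pics/g1.png

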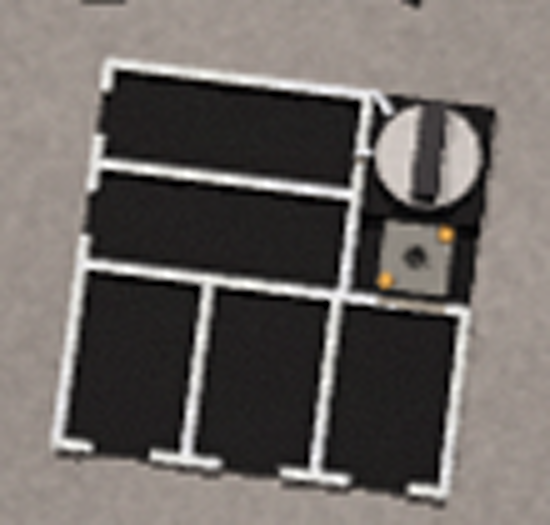

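View pics/g2.png

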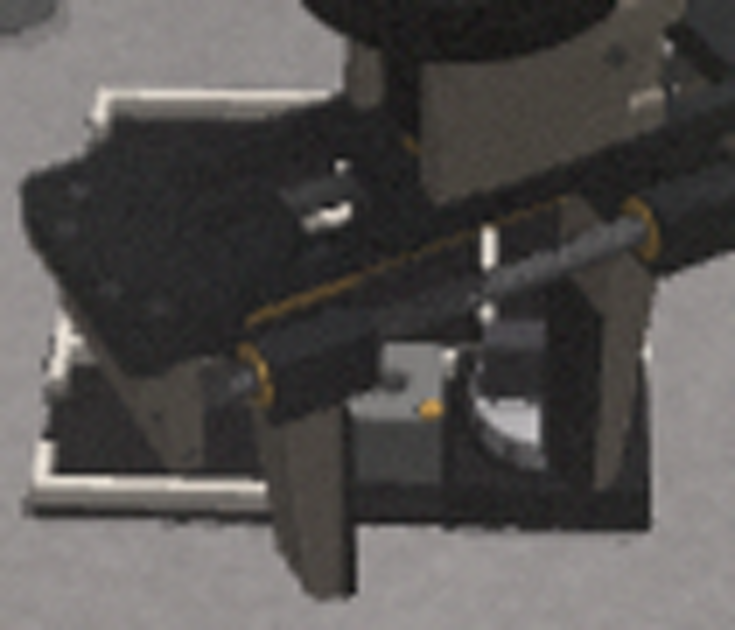

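>>> {"op": "play_rows", "data": {"commands": [[0.0053,0.005,0,10,0.4],[0.0053,0.005,0,20,0.4],[0.0053,0.005,0,30,0.4],[0.0053,0.005,0,40,0.4],[0.0053,0.005,0,42.3,0.4]]}}

```text
time: 7.05
ee_pos: [0.5683, -0.2698, 0.1995]
ee_rot: [0.0, -0.578, 0.816, 0.0]
wrist_force: [-0.4, 0.1, 0.9]
opening: 0.055
```

```bash
python3 go.py 567.5 -272 18 -109.7
```

```text
t 7.05 pos [ 568.3 -269.8  199.5] psi -109.45 tilt [0.     0.0005] open 55.0 q [-0.64  0.31  1.45  0.    1.38  2.85] F [-0.4  0.1  0.9] T [ 0.15 -0.07 -0.02]
tool shift mm [  2.4   0.  181.5]
turn 0.3 or 0.3
```

>>> {"op": "play_rows", "data": {"commands": [[0.002,0,0.06,0,0.4],[0.002,0,0.12,0,0.4],[0.002,0,0.165,0,0.4],[0.002,0,0.18,0,0.4],[0.002,0,0.18,0,0.4]]}}

```text
time: 7.68
ee_pos: [0.5675, -0.2721, 0.0196]
ee_rot: [-0.0, -0.578, 0.816, 0.0]
wrist_force: [-0.0, 0.3, 0.2]
opening: 0.0552
```

```bash
python3 go.py; python3 - <<'E'
from h import *
s=grab('side','side3'); crop(s,'g3',240,250,110,90,7)
E
```

```text
t 7.67 pos [ 567.5 -272.1   19.6] psi -109.39 tilt [-0.0005  0.0005] open 55.2 q [-0.64  0.51  1.57  0.    1.07  2.84] F [-0.   0.3  0.2] T [ 0.12 -0.14 -0.  ]
```

View pics/g3.png

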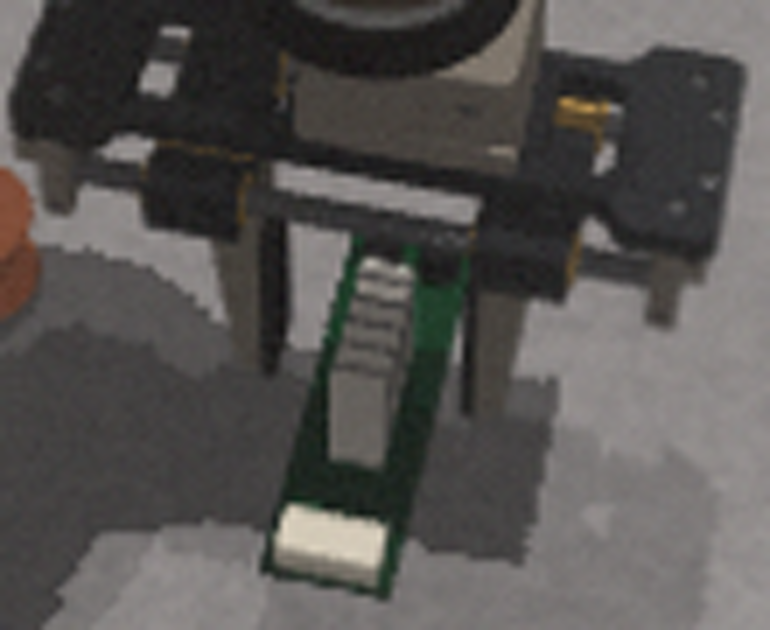

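The fingers straddle the heat sink, so I'm closing.

>>> {"op": "play_rows", "data": {"commands": [[0,0,0.003,0,0.6],[0,0,0.003,0,1],[0,0,0.003,0,1],[0,0,0.003,0,1],[0,0,0.003,0,1]], "squeeze": 35}}

```text
time: 8.35
ee_pos: [0.5675, -0.2726, 0.0169]
ee_rot: [0.0, -0.578, 0.816, -0.0]
wrist_force: [-0.0, 0.3, 2.2]
opening: 0.0157
```

>>> {"op": "play_rows", "data": {"commands": [[0,0,-0.05,0,1],[0,0,-0.1,0,1],[0,0,-0.15,0,1],[0,0,-0.15,0,1]]}}

```text
time: 8.85
ee_pos: [0.57, -0.2744, 0.1722]
ee_rot: [0.002, -0.578, 0.816, -0.005]
wrist_force: [-0.3, -0.3, -1.3]
opening: 0.0155
```

```bash
python3 - <<'E'
from h import *
s=grab('side','side4'); crop(s,'g4',240,190,150,120,5)
B={n:fromfix(v)*1000 for n,v in dict(s1=(-.055,.069),s2=(-.055,0),s3=(-.055,-.069),l1=(.021,.033),l2=(.076,.033)).items()}
print(B)
E
python3 go.py 655 33 166 81.5
```

```text
{'s1': array([526.9523996 ,  89.70019227]), 's2': array([516.70939881,  21.46471078]), 's3': array([506.46639802, -46.77077072]), 'l1': array([596.76614692,  42.81692569]), 'l2': array([651.15674811,  34.65221491])}
t 8.9 pos [ 568.4 -273.3  168.7] psi -109.44 tilt [ 0.0034 -0.0025] open 15.7 q [-0.64  0.33  1.48  0.    1.32  2.84] F [ 0.8  0.8 -2.1] T [ 0.19 -0.04 -0.  ]
tool shift mm [-317.6   20.3    2.2]
turn -190.9 or 169.1
```

View pics/g4.png

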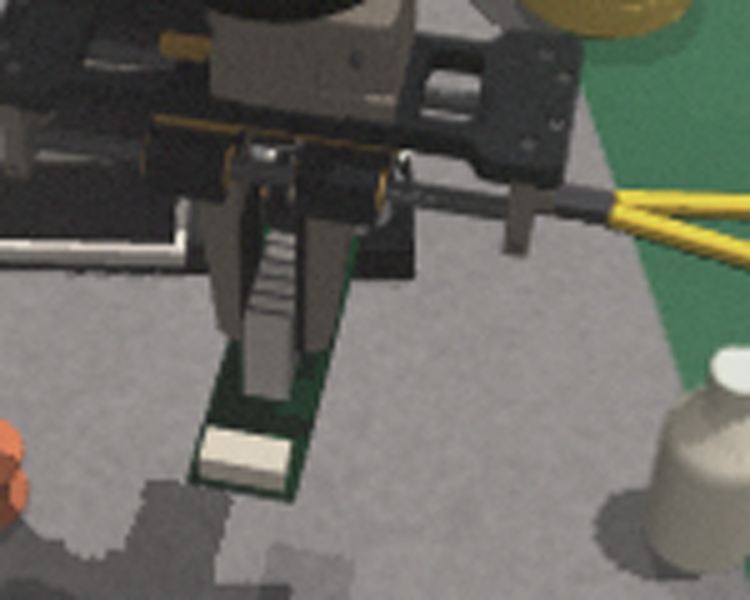

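>>> {"op": "play_rows", "data": {"commands": [[-0.03,0.007,0,-9,1],[-0.07,0.017,0,-19,1],[-0.11,0.028,0,-29,1],[-0.15,0.038,0,-39,1],[-0.19,0.048,0,-49,1]]}}

```text
time: 9.52
ee_pos: [0.5838, -0.0755, 0.1638]
ee_rot: [0.0, 0.865, -0.501, -0.002]
wrist_force: [0.1, -0.9, -0.7]
opening: 0.0162
```

```bash
python3 go.py 596.8 42.8 170 81.5
```

```text
t 9.53 pos [583.8 -75.5 163.8] psi -60.12 tilt [-0.0043  0.0016] open 16.2 q [-0.33  0.24  1.61  0.    1.3   2.29] F [ 0.1 -0.9 -0.7] T [ 0.14  0.02 -0.  ]
tool shift mm [-96.2 -70.2  -6. ]
turn -141.6 or -141.6
```

>>> {"op": "play_rows", "data": {"commands": [[-0.03,-0.02,-0.006,-10,1],[-0.06,-0.04,-0.006,-20,1],[-0.08,-0.06,-0.006,-30,1],[-0.096,-0.07,-0.006,-40,1],[-0.096,-0.07,-0.006,-50,1]]}}

```text
time: 10.15
ee_pos: [0.5973, 0.0424, 0.1697]
ee_rot: [-0.0, 0.996, -0.087, -0.002]
wrist_force: [-0.4, 0.0, -0.9]
opening: 0.016
```

>>> {"op": "play_rows", "data": {"commands": [[0,0,0,-10,1],[0,0,0,-20,1],[0,0,0,-30,1],[0,0,0,-40,1],[0,0,0,-50,1]]}}

```text
time: 10.78
ee_pos: [0.5973, 0.0408, 0.1697]
ee_rot: [-0.001, 0.94, 0.341, -0.002]
wrist_force: [0.1, 0.1, -1.2]
opening: 0.0159
```

>>> {"op": "play_rows", "data": {"commands": [[0,0,0,-10,1],[0,0,0,-20,1],[0,0,0,-30,1],[0,0,0,-40,1],[0,0,0,-40,1]]}}

```text
time: 11.4
ee_pos: [0.5976, 0.0408, 0.1702]
ee_rot: [-0.002, 0.769, 0.639, -0.001]
wrist_force: [0.1, 0.1, -1.3]
opening: 0.0156
```

```bash
python3 go.py 596.8 42.8 60 81.5; python3 - <<'E'
from h import *
s=grab('side','side5'); crop(s,'g5',200,100,160,140,5)
E
```

```text
t 11.4 pos [597.6  40.8 170.2] psi 79.45 tilt [-0.0041  0.0005] open 15.6 q [-0.13  0.26  1.57 -0.    1.32  0.05] F [ 0.1  0.1 -1.3] T [-0.03 -0.03  0.  ]
tool shift mm [  1.8  -0.7 110.2]
turn -2.1 or -2.1
```

View pics/g5.png

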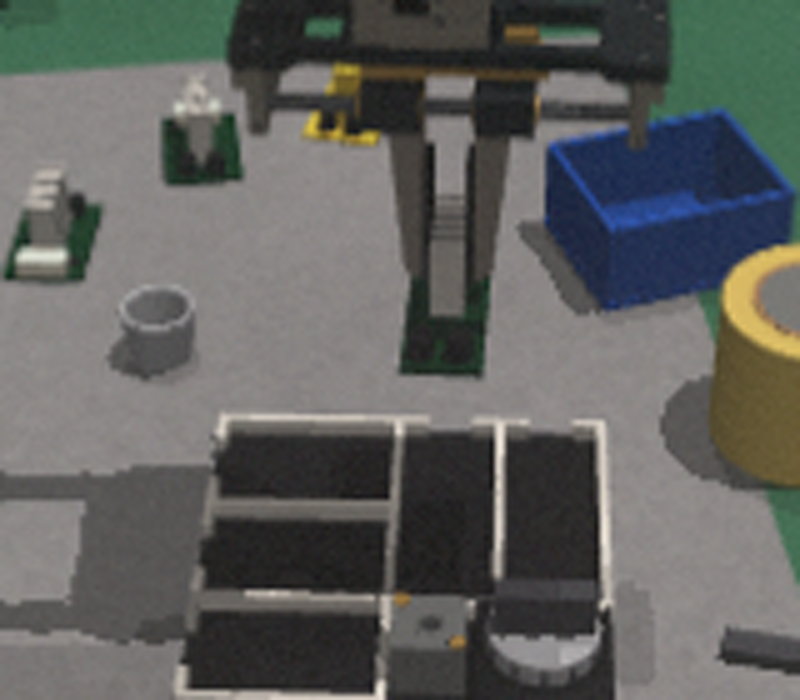

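>>> {"op": "play_rows", "data": {"commands": [[0.002,-0.001,0.05,-2,1],[0.002,-0.001,0.1,-2,1],[0.002,-0.001,0.13,-2,1],[0.002,-0.001,0.138,-2,1],[0.002,-0.001,0.144,-2,1]]}}

```text
time: 12.08
ee_pos: [0.5989, 0.0427, 0.029]
ee_rot: [0.0, 0.758, 0.653, 0.0]
wrist_force: [0.7, -0.4, -1.7]
opening: 0.0162
```

```bash
python3 go.py 596.8 42.8 24 81.5; python3 - <<'E'
from h import *
s=grab('side','side6'); crop(s,'g6',230,150,110,110,6)
t=grab('top','top6'); crop(t,'g6t',230,130,110,130,5)
E
```

```text
t 12.07 pos [598.9  42.7  29. ] psi 81.48 tilt [ 0.001  -0.0001] open 16.2 q [-0.13  0.43  1.66  0.    1.05  0.02] F [ 0.7 -0.4 -1.7] T [-0.05 -0.09  0.04]
tool shift mm [-0.2 -2.1  5. ]
turn -0.0 or -0.0
```

View pics/g6.png

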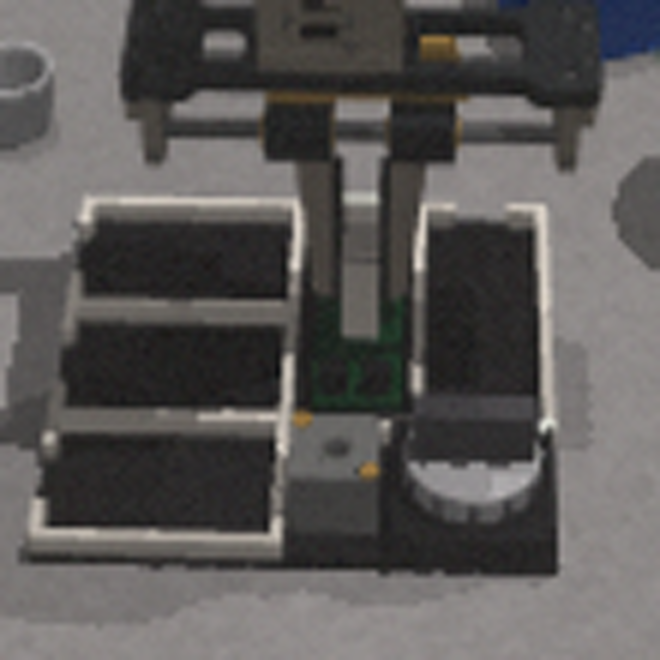

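>>> {"op": "play_rows", "data": {"commands": [[0,-0.0015,0.003,0,1],[0,-0.0015,0.005,0,1],[0,-0.0015,0.006,0,1],[0,-0.0015,0.006,0,1]]}}

```text
time: 12.68
ee_pos: [0.5971, 0.043, 0.0229]
ee_rot: [0.0, 0.757, 0.653, 0.0]
wrist_force: [-0.3, 0.6, 0.3]
opening: 0.0155
```

>>> {"op": "play_rows", "data": {"commands": [[0,0,0,0,0.65],[0,0,0,0,0.65],[0,0,0,0,0.65],[0,0,-0.05,0,0.65],[0,0,-0.1,0,0.65]]}}

```text
time: 13.3
ee_pos: [0.5962, 0.0431, 0.1232]
ee_rot: [-0.001, 0.757, 0.653, -0.001]
wrist_force: [1.4, -0.8, -0.1]
opening: 0.032
```

```bash
python3 go.py 508 -430 200 66.5; python3 - <<'E'
from h import *
s=grab('side','side7'); crop(s,'g7',230,150,110,110,6)
t=grab('top','top7')
for f in (t,s):
    for o in green_boards(f): print(np.round(o,1))
E
```

```text
t 13.3 pos [596.2  43.1 123.2] psi 81.55 tilt [-0.0017  0.0002] open 32.0 q [-0.13  0.3   1.62  0.    1.23  0.02] F [ 1.4 -0.8 -0.1] T [-0.04 -0.09 -0.  ]
tool shift mm [-480.9  -17.8  -76.8]
turn 15.1 or 15.1
[ 453.2  222.8  524.6 -437.    82.    16.7   66.6   92. ]
[ 448.8  236.1  492.4 -423.6   83.2   19.9   65.2  142. ]
[134.7 246.8 479.  425.8  82.3  51.9 -89.5 292. ]
[167.8 275.4 399.6 327.4  82.1  19.6  81.  145. ]
[165.5 288.7 366.4 333.4  80.9  16.5  81.1 125. ]
[309.9  66.7 780.6 853.1 195.6  32.3  71.1  79. ]
[368.2 198.1 818.7  46.2  96.7  46.1  22.4 173. ]
[372.6 224.3 804.3 -51.9  68.2  31.9  -7.  105. ]
[ 273.1  385.8  508.1 -429.6   83.    52.3   66.   536. ]
```

View pics/g7.png

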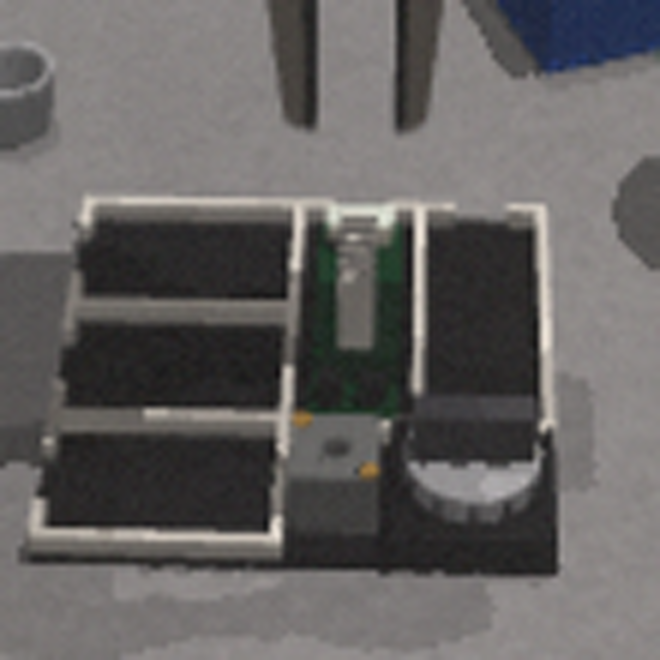

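View pics/top7.png

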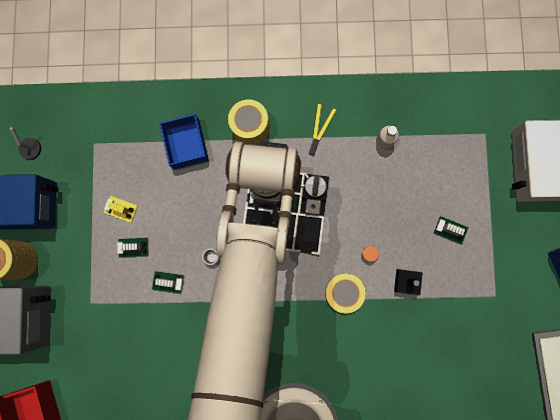

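>>> {"op": "play_rows", "data": {"commands": [[-0.05,-0.002,-0.03,2,0.4],[-0.1,-0.004,-0.05,4,0.4],[-0.15,-0.006,-0.077,6,0.4],[-0.2,-0.008,-0.077,8,0.4],[-0.25,-0.009,-0.077,10,0.4]]}}

```text
time: 14.02
ee_pos: [0.5507, -0.2044, 0.1993]
ee_rot: [-0.0, 0.812, 0.584, 0.0]
wrist_force: [0.4, -0.4, -0.7]
opening: 0.0551
```

```bash
python3 go.py 508 -430 200 66.5
```

```text
t 14.03 pos [ 550.7 -204.4  199.3] psi 71.49 tilt [0.0001 0.0001] open 55.1 q [-0.56  0.2   1.58  0.    1.36 -0.24] F [ 0.4 -0.4 -0.7] T [-0.06 -0.08  0.01]
tool shift mm [-227.4   31.2   -0.7]
turn 5.0 or 5.0
```

>>> {"op": "play_rows", "data": {"commands": [[-0.05,0.007,0,1,0.3],[-0.105,0.014,0,2,0.3],[-0.16,0.022,0,3,0.3],[-0.215,0.029,0,4,0.3],[-0.2275,0.031,0,5,0.3]]}}

```text
time: 14.65
ee_pos: [0.507, -0.4315, 0.1983]
ee_rot: [-0.001, 0.837, 0.547, -0.0]
wrist_force: [-0.1, 1.5, -0.4]
opening: 0.0642
```

```bash
python3 go.py 508 -430 17 66.5
```

```text
t 14.65 pos [ 507.  -431.5  198.3] psi 66.3 tilt [-0.0011  0.0005] open 64.2 q [-0.89  0.4   1.33 -0.    1.41 -0.47] F [-0.1  1.5 -0.4] T [-0.06 -0.06 -0.07]
tool shift mm [  1.7   0.6 181.3]
turn -0.2 or -0.2
```

>>> {"op": "play_rows", "data": {"commands": [[0.001,0,0.055,0,0.3],[0.001,0,0.11,0,0.3],[0.001,0,0.16,0,0.3],[0.001,0,0.18,0,0.3],[0.001,0,0.182,0,0.3]]}}

```text
time: 15.28
ee_pos: [0.5088, -0.4266, 0.0167]
ee_rot: [-0.001, 0.836, 0.549, -0.0]
wrist_force: [-0.3, -0.0, -0.1]
opening: 0.0646
```

```bash
python3 go.py; python3 - <<'E'
from h import *
s=grab('side','side8'); crop(s,'g8',210,310,140,110,5)
E
```

```text
t 15.28 pos [ 508.8 -426.6   16.7] psi 66.58 tilt [-0.0013  0.0018] open 64.6 q [-0.88  0.59  1.46  0.    1.1  -0.47] F [-0.3 -0.  -0.1] T [-0.06 -0.04  0.02]
```

View pics/g8.png

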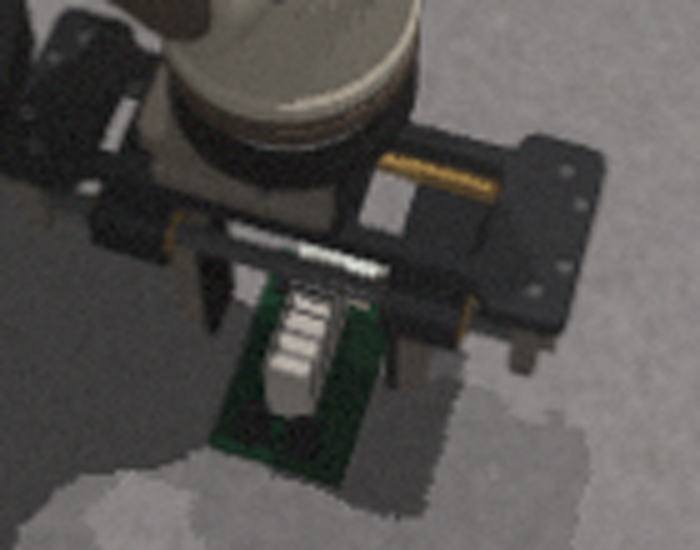

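>>> {"op": "play_rows", "data": {"commands": [[-0.003,0,0,0,0.6],[-0.003,0,0,0,1],[-0.003,0,0,0,1],[-0.003,0,0,0,1],[-0.003,0,0,0,1]]}}

```text
time: 15.95
ee_pos: [0.5078, -0.4304, 0.0177]
ee_rot: [0.0, 0.836, 0.549, 0.0]
wrist_force: [0.2, 0.0, -0.2]
opening: 0.0169
```

```bash
python3 go.py
```

```text
t 15.95 pos [ 507.8 -430.4   17.7] psi 66.55 tilt [ 0. -0.] open 16.9 q [-0.88  0.59  1.45  0.    1.1  -0.47] F [ 0.2  0.  -0.2] T [-0.05 -0.05 -0.01]
```

>>> {"op": "play_rows", "data": {"commands": [[0,0,-0.05,0,1],[0,0,-0.1,0,1],[0,0,-0.15,0,1],[0,0,-0.15,0,1]]}}

```text
time: 16.45
ee_pos: [0.5099, -0.4328, 0.1735]
ee_rot: [0.005, 0.836, 0.549, 0.001]
wrist_force: [-0.9, -0.0, -1.1]
opening: 0.016
```

```bash
python3 go.py 506.5 -46.8 170 171.5; python3 - <<'E'
from h import *
s=grab('side','side9'); crop(s,'g9',210,250,140,110,5)
E
```

```text
t 16.45 pos [ 509.9 -432.8  173.5] psi 66.56 tilt [ 0.0065 -0.0078] open 16.0 q [-0.88  0.42  1.36  0.    1.35 -0.47] F [-0.9 -0.  -1.1] T [-0.07 -0.04 -0.04]
tool shift mm [ 352.8 -156.7    0.4]
turn -104.9 or -104.9
```

View pics/g9.png

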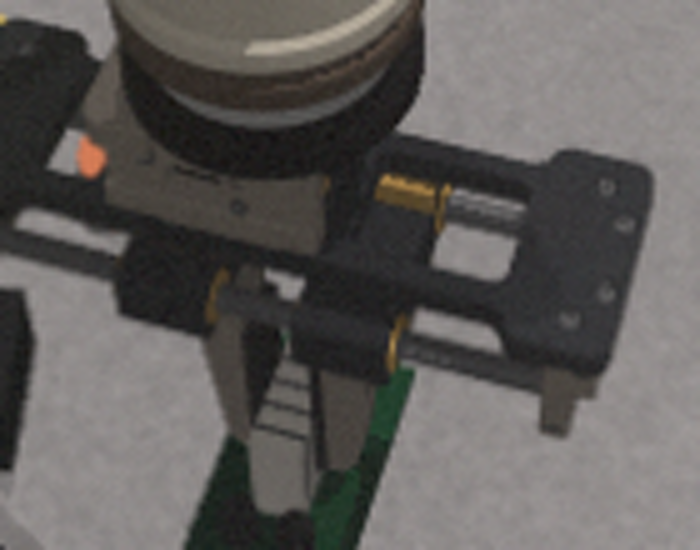

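>>> {"op": "play_rows", "data": {"commands": [[0.045,-0.02,0,-10,1],[0.09,-0.04,0,-20,1],[0.135,-0.06,0,-30,1],[0.18,-0.08,0,-40,1],[0.225,-0.1,0,-50,1]]}}

```text
time: 17.12
ee_pos: [0.504, -0.1817, 0.165]
ee_rot: [-0.002, 0.523, 0.852, 0.0]
wrist_force: [0.8, 0.1, 0.5]
opening: 0.0159
```

```bash
python3 go.py 506.5 -46.8 170 171.5
```

```text
t 17.12 pos [ 504.  -181.7  165. ] psi 116.87 tilt [-0.0036  0.0025] open 15.9 q [-0.57  0.1   1.76  0.    1.28 -1.04] F [0.8 0.1 0.5] T [-0.06 -0.16  0.01]
tool shift mm [119.3  63.2  -4.6]
turn -54.6 or -54.6
```

>>> {"op": "play_rows", "data": {"commands": [[0.04,0.02,-0.004,-10,1],[0.08,0.04,-0.004,-20,1],[0.11,0.058,-0.004,-30,1],[0.119,0.063,-0.004,-40,1],[0.119,0.063,-0.004,-50,1]]}}

```text
time: 17.75
ee_pos: [0.5072, -0.048, 0.1691]
ee_rot: [-0.002, 0.113, 0.994, 0.001]
wrist_force: [-0.2, -0.0, -0.8]
opening: 0.0156
```

>>> {"op": "play_rows", "data": {"commands": [[0,0,0.03,-4,1],[0,0,0.07,-4.5,1],[0,0,0.11,-4.5,1],[0,0,0.11,-4.5,1]]}}

```text
time: 18.25
ee_pos: [0.5041, -0.048, 0.0567]
ee_rot: [-0.006, 0.078, 0.997, 0.001]
wrist_force: [-0.4, -0.4, -0.8]
opening: 0.0158
```

```bash
python3 go.py 506.5 -46.8 24.5 171.5; python3 - <<'E'
from h import *
s=grab('side','side10'); crop(s,'g10',220,160,120,110,6)
E
```

```text
t 18.25 pos [504.1 -48.   56.7] psi 171.05 tilt [-0.0108  0.0037] open 15.8 q [-0.33  0.18  1.91 -0.    1.06 -1.75] F [-0.4 -0.4 -0.8] T [ 0.09 -0.13 -0.04]
tool shift mm [-2.6  1.5 32.2]
turn -0.4 or -0.4
```

View pics/g10.png

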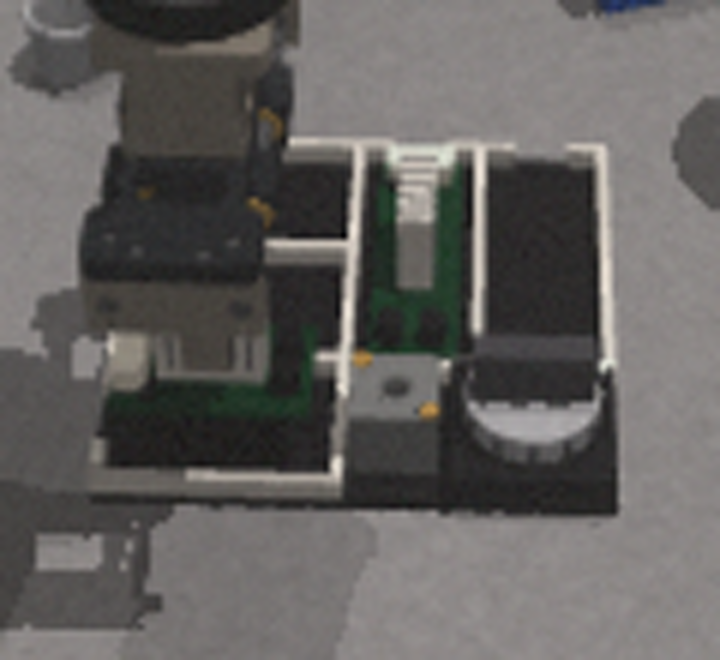

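>>> {"op": "play_rows", "data": {"commands": [[-0.001,0.001,0.02,0,1],[-0.001,0.001,0.027,0,1],[-0.001,0.001,0.031,0,1],[-0.001,0.001,0.032,0,1],[-0.001,0.001,0.032,0,1]]}}

```text
time: 18.92
ee_pos: [0.5103, -0.0489, 0.0302]
ee_rot: [0.0, 0.078, 0.997, -0.0]
wrist_force: [-0.4, 1.0, -0.0]
opening: 0.0155
```

```bash
python3 go.py 506.5 -46.8 24 171.5
```

```text
t 18.93 pos [510.3 -48.9  30.2] psi 171.06 tilt [ 0.0009 -0.0003] open 15.5 q [-0.33  0.23  1.91 -0.    1.   -1.75] F [-0.4  1.  -0. ] T [ 0.11 -0.1  -0.06]
tool shift mm [4.1 1.5 6.2]
turn -0.4 or -0.4
```

>>> {"op": "play_rows", "data": {"commands": [[0.004,0.0015,0.002,0,1],[0.004,0.0015,0.005,0,1],[0.004,0.0015,0.007,0,1],[0.004,0.0015,0.007,0,1]]}}

```text
time: 19.42
ee_pos: [0.506, -0.0465, 0.0236]
ee_rot: [-0.001, 0.078, 0.997, 0.0]
wrist_force: [-6.5, 1.6, 9.9]
opening: 0.0157
```

```bash
python3 go.py 506.5 -46.8 24 171.5
```

```text
t 19.43 pos [506.  -46.5  23.6] psi 171.07 tilt [-0.0012  0.0003] open 15.7 q [-0.33  0.23  1.93 -0.    0.98 -1.74] F [-6.5  1.6  9.9] T [0.32 0.72 0.01]
tool shift mm [-0.5 -0.2 -0.4]
turn -0.4 or -0.4
```

>>> {"op": "play_rows", "data": {"commands": [[0,0,0,0,0.65],[0,0,0,0,0.65],[0,0,0,0,0.65],[0,0,-0.05,0,0.65],[0,0,-0.11,0,0.65]]}}

```text
time: 20.05
ee_pos: [0.5049, -0.0463, 0.1325]
ee_rot: [-0.002, 0.078, 0.997, 0.0]
wrist_force: [1.3, 0.4, 0.6]
opening: 0.0324
```

```bash
python3 go.py; python3 - <<'E'
from h import *
s=grab('side','side11'); crop(s,'g11',180,90,170,170,4)
t=grab('top','top11')
for f in (t,s):
    for o in green_boards(f): print(np.round(o,1))
E
```

```text
t 20.05 pos [504.9 -46.3 132.5] psi 171.05 tilt [-0.0034  0.0012] open 32.4 q [-0.33  0.07  1.87 -0.    1.21 -1.74] F [1.3 0.4 0.6] T [ 0.05 -0.17 -0.03]
[262.9 199.  601.2  66.1  83.9  42.   81.5 187. ]
[134.5 246.7 479.  425.8  82.3  51.8 -89.5 290. ]
[167.8 275.4 399.6 327.4  82.1  19.3  80.7 142. ]
[165.5 288.7 366.4 333.4  80.9  16.5  81.1 125. ]
[ 108.    52.5 -103.4 1170.9  171.7  109.3   31.6  127. ]
[215.9 147.6 401.6 328.   80.7  20.5  81.9  61. ]
[367.9 198.2 817.2  48.3 115.4  47.1  24.9 189. ]
[291.6 206.1 600.8  51.4 129.5  40.5  79.5 163. ]
[371.2 220.9 792.8 -40.3  87.6  58.5 -52.9 181. ]
[259.6 234.2 506.7 -41.9  83.3  47.9  -6.8 139. ]
```

View pics/g11.png

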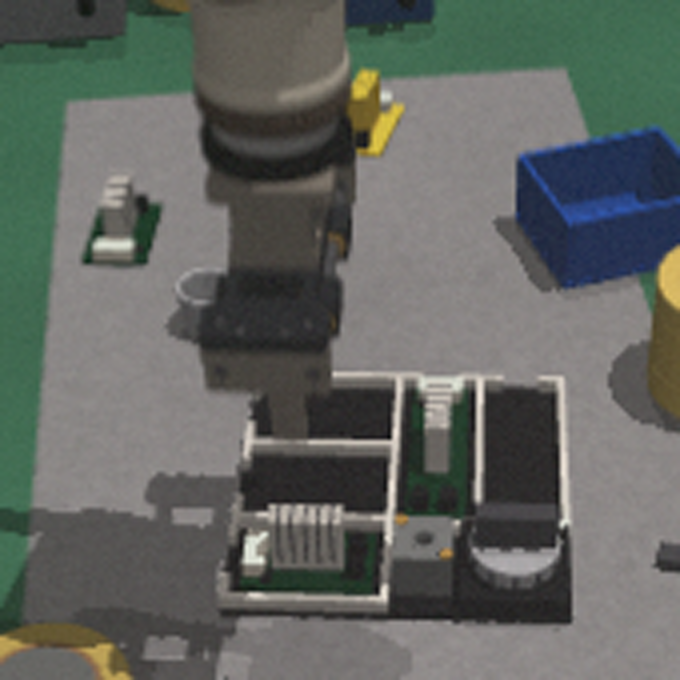

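```bash
python3 go.py 479 426 200 90.5
```

```text
t 20.15 pos [511.  -48.2 139.8] psi 171.06 tilt [ 0.0128 -0.0043] open 32.4 q [-0.33  0.06  1.86  0.    1.21 -1.74] F [ 0.9 -0.8 -1.1] T [ 0.03 -0.13  0.01]
tool shift mm [104.5 463.3 -62.7]
turn 80.6 or 80.6
```

>>> {"op": "play_rows", "data": {"commands": [[0.01,0.045,-0.03,9,0.4],[0.02,0.09,-0.05,18,0.4],[0.03,0.135,-0.065,27,0.4],[0.04,0.18,-0.065,36,0.4],[0.05,0.225,-0.065,45,0.4]]}}

```text
time: 20.78
ee_pos: [0.4915, 0.1849, 0.1972]
ee_rot: [0.0, 0.456, 0.89, -0.0]
wrist_force: [-0.0, 0.3, -0.9]
opening: 0.0551
```

```bash
python3 go.py 479 426 200 90.5
```

```text
t 20.77 pos [491.5 184.9 197.2] psi 125.75 tilt [ 0. -0.] open 55.1 q [ 0.13  0.04  1.76 -0.    1.34 -0.49] F [-0.   0.3 -0.9] T [ 0.01 -0.1  -0.04]
tool shift mm [203.  130.8  -2.8]
turn 35.3 or 35.3
```

>>> {"op": "play_rows", "data": {"commands": [[0.045,0.029,-0.003,9,0.4],[0.09,0.058,-0.003,18,0.4],[0.135,0.087,-0.003,27,0.4],[0.18,0.116,-0.003,35,0.4],[0.203,0.131,-0.003,35,0.4]]}}

```text
time: 21.4
ee_pos: [0.4772, 0.427, 0.1993]
ee_rot: [-0.0, 0.7, 0.714, -0.0]
wrist_force: [-0.5, 0.8, -0.0]
opening: 0.0549
```

```bash
python3 go.py 479 426 17 90.5; python3 - <<'E'
from h import *
t=grab('top','top12')
for o in green_boards(t): print(np.round(o,1))
E
```

```text
t 21.4 pos [477.2 427.  199.3] psi 91.12 tilt [-0.0011 -0.0003] open 54.9 q [0.54 0.34 1.42 0.   1.39 0.52] F [-0.5  0.8 -0. ] T [-0.03 -0.12  0.02]
tool shift mm [ -1.    2.  182.3]
turn 0.6 or 0.6
[274.7 200.9 597.8  44.2 128.3  42.3  81.6 412. ]
[306.7 231.9 506.7 -46.2  83.9  54.2  -8.9 336. ]
[134.6 246.6 479.1 425.8  82.3  51.5 -89.5 292. ]
[ 5.350e+01  2.755e+02  3.966e+02  6.465e+02  1.156e+02  1.136e+02
 -7.000e-01  1.119e+03]
[167.9 275.4 399.4 327.2  81.6  19.7  80.6 141. ]
[  9.2 282.7 387.3 762.8  59.7  18.9  89.2 122. ]
[165.6 288.8 366.4 333.4  80.9  16.7  80.8 126. ]
```

>>> {"op": "play_rows", "data": {"commands": [[-0.001,0.001,0.055,0.5,0.4],[-0.001,0.001,0.11,0.5,0.4],[-0.001,0.001,0.16,0.5,0.4],[-0.001,0.001,0.182,0.5,0.4],[-0.001,0.001,0.182,0.5,0.4]]}}

```text
time: 22.08
ee_pos: [0.4784, 0.4228, 0.0172]
ee_rot: [-0.0, 0.704, 0.71, -0.001]
wrist_force: [-0.0, -0.4, 0.1]
opening: 0.0548
```

```bash
python3 go.py 479 426 17 90.5; python3 - <<'E'
from h import *
s=grab('side','side13'); crop(s,'g13',190,60,120,110,6)
E
```

```text
t 22.07 pos [478.4 422.8  17.2] psi 90.54 tilt [-0.0026 -0.0016] open 54.8 q [ 0.53  0.53  1.54 -0.    1.07  0.53] F [-0.  -0.4  0.1] T [ 0.01 -0.11  0.01]
tool shift mm [3.2 0.7 0.2]
turn 0.0 or 0.0
```

View pics/g13.png

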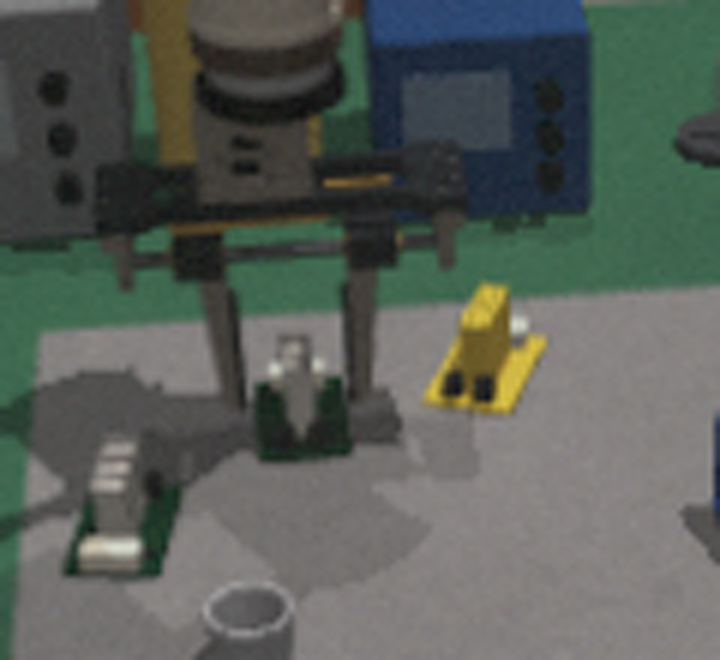

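>>> {"op": "play_rows", "data": {"commands": [[0.001,0,0,0,0.6],[0.001,0,0,0,1],[0.001,0,0,0,1],[0.001,0,0,0,1],[0.001,0,0,0,1]]}}

```text
time: 22.75
ee_pos: [0.4794, 0.4248, 0.019]
ee_rot: [0.0, 0.704, 0.711, 0.0]
wrist_force: [0.0, -0.9, 1.7]
opening: 0.0157
```

>>> {"op": "play_rows", "data": {"commands": [[0,0,-0.05,0,1],[0,0,-0.1,0,1],[0,0,-0.15,0,1],[0,0,-0.15,0,1]]}}

```text
time: 23.25
ee_pos: [0.4819, 0.4263, 0.1742]
ee_rot: [0.001, 0.704, 0.711, 0.005]
wrist_force: [-0.0, -0.0, -0.8]
opening: 0.0157
```

```bash
python3 go.py 516.7 21.5 170 171.5; python3 - <<'E'
from h import *
s=grab('side','side14'); crop(s,'g14',190,30,120,130,5)
E
```

```text
t 23.25 pos [481.9 426.3 174.2] psi 90.56 tilt [0.0085 0.0051] open 15.7 q [0.54 0.35 1.44 0.   1.33 0.53] F [-0.  -0.  -0.8] T [-0.08 -0.07 -0.07]
tool shift mm [-405.2   30.8    2.4]
turn -80.9 or -80.9
```

View pics/g14.png

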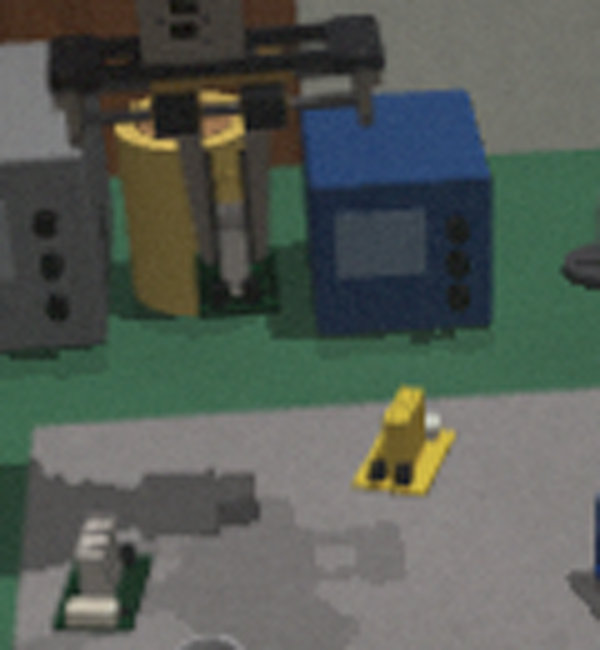

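Held. Carrying it to the middle short bay.

>>> {"op": "play_rows", "data": {"commands": [[-0.045,0.003,0.002,-9,1],[-0.09,0.007,0.002,-18,1],[-0.14,0.01,0.002,-27,1],[-0.19,0.014,0.002,-36,1],[-0.24,0.018,0.002,-45,1]]}}

```text
time: 23.92
ee_pos: [0.4979, 0.183, 0.1641]
ee_rot: [-0.002, 0.376, 0.927, -0.001]
wrist_force: [1.3, 0.0, -1.5]
opening: 0.0153
```

```bash
python3 go.py 516.7 21.5 170 171.5
```

```text
t 23.93 pos [497.9 183.  164.1] psi 135.86 tilt [-0.0042 -0.0006] open 15.3 q [ 0.12  0.09  1.77 -0.    1.28 -0.68] F [ 1.3  0.  -1.5] T [-0.01 -0.16 -0.02]
tool shift mm [-126.  -102.9   -5.9]
turn -35.6 or -35.6
```

>>> {"op": "play_rows", "data": {"commands": [[-0.04,-0.033,-0.006,-9,1],[-0.08,-0.066,-0.006,-18,1],[-0.11,-0.09,-0.006,-27,1],[-0.126,-0.103,-0.006,-35.5,1],[-0.126,-0.103,-0.006,-35.5,1]]}}

```text
time: 24.55
ee_pos: [0.5161, 0.0223, 0.1705]
ee_rot: [-0.002, 0.08, 0.997, 0.0]
wrist_force: [0.7, 0.1, -0.2]
opening: 0.0158
```

>>> {"op": "play_rows", "data": {"commands": [[0,0,0.03,0,1],[0,0,0.07,0,1],[0,0,0.11,0,1],[0,0,0.11,0,1],[0,0,0.11,0,1]]}}

```text
time: 25.18
ee_pos: [0.5179, 0.0236, 0.0635]
ee_rot: [0.0, 0.078, 0.997, 0.0]
wrist_force: [0.6, 0.2, -0.8]
opening: 0.0155
```

```bash
python3 go.py 516.7 21.5 25.5 171.5; python3 - <<'E'
from h import *
s=grab('side','side15'); crop(s,'g15',220,140,120,120,6)
E
```

```text
t 25.18 pos [517.9  23.6  63.5] psi 171.03 tilt [0.0009 0.    ] open 15.5 q [-0.19  0.19  1.88  0.    1.07 -1.6 ] F [ 0.6  0.2 -0.8] T [ 0.06 -0.2   0.01]
tool shift mm [ 0.9 -2.3 38. ]
turn -0.5 or -0.5
```

View pics/g15.png

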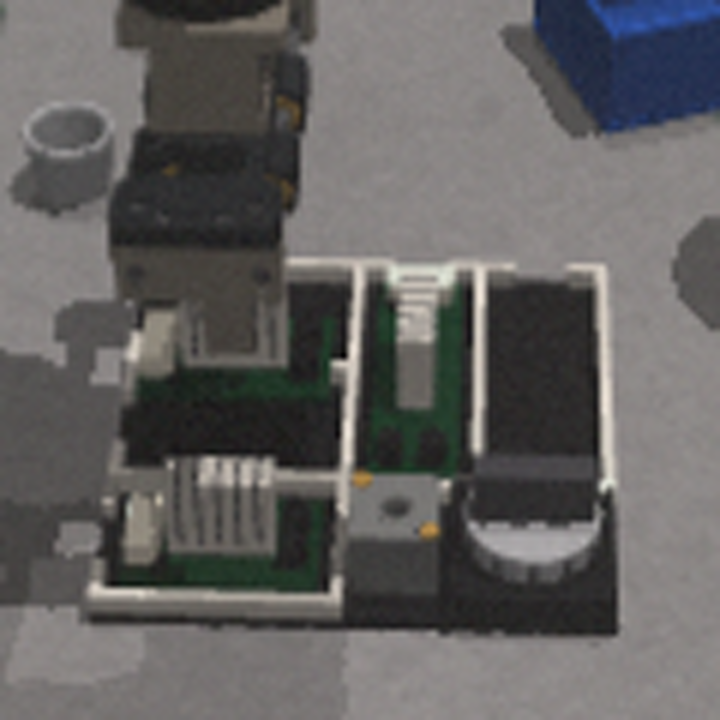

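>>> {"op": "play_rows", "data": {"commands": [[0.001,-0.002,0.015,-0.5,1],[0.001,-0.002,0.028,-0.5,1],[0.001,-0.002,0.036,-0.5,1],[0.001,-0.002,0.038,-0.5,1],[0.001,-0.002,0.038,-0.5,1]]}}

```text
time: 25.85
ee_pos: [0.5157, 0.0213, 0.0248]
ee_rot: [-0.001, 0.074, 0.997, 0.0]
wrist_force: [-3.9, 0.8, 6.1]
opening: 0.0156
```

```bash
python3 go.py 516.7 21.5 25 171.5
```

```text
t 25.85 pos [515.7  21.3  24.8] psi 171.55 tilt [-0.0015  0.0002] open 15.6 q [-0.19  0.25  1.9  -0.    0.99 -1.62] F [-3.9  0.8  6.1] T [0.12 0.46 0.  ]
tool shift mm [-0.9  0.4 -0.2]
turn 0.1 or 0.1
```

Contact with the floor at 24.8, so I'm releasing.

>>> {"op": "play_rows", "data": {"commands": [[0,0,0,0,0.65],[0,0,0,0,0.65],[0,0,0,0,0.65],[0,0,-0.05,0,0.65],[0,0,-0.11,0,0.65]]}}

```text
time: 26.48
ee_pos: [0.5148, 0.0214, 0.1346]
ee_rot: [-0.002, 0.074, 0.997, 0.0]
wrist_force: [0.9, -0.6, -0.6]
opening: 0.0322
```

```bash
python3 go.py 383.6 330 200 80.7; python3 - <<'E'
from h import *
s=grab('side','side16'); crop(s,'g16',180,90,170,170,4)
E
```

```text
t 26.48 pos [514.8  21.4 134.6] psi 171.55 tilt [-0.0034  0.0007] open 32.2 q [-0.19  0.08  1.84  0.    1.22 -1.62] F [ 0.9 -0.6 -0.6] T [ 0.04 -0.18  0.02]
tool shift mm [175.3 286.  -64.8]
turn 90.8 or 90.8
```

View pics/g16.png

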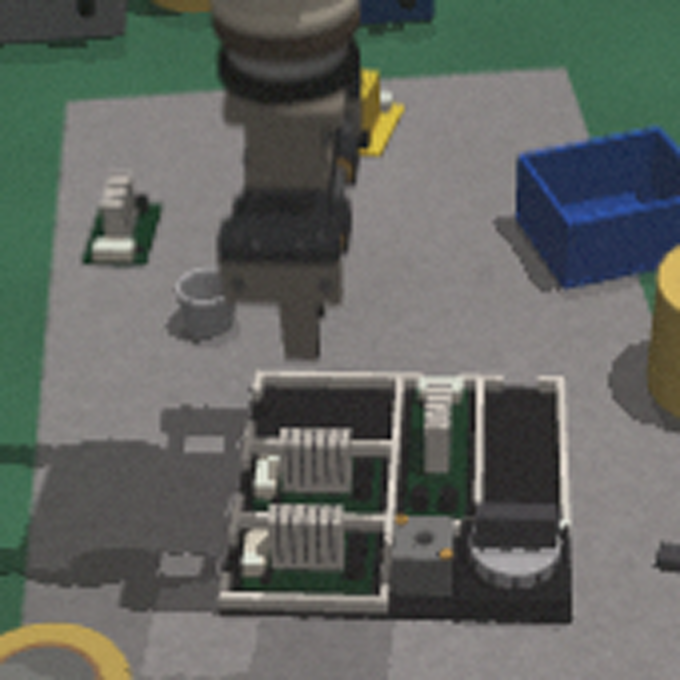

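>>> {"op": "play_rows", "data": {"commands": [[0.03,0.048,-0.03,10,0.4],[0.06,0.096,-0.05,20,0.4],[0.09,0.144,-0.065,30,0.4],[0.12,0.192,-0.065,40,0.4],[0.15,0.24,-0.065,50,0.4]]}}

```text
time: 27.15
ee_pos: [0.4071, 0.2729, 0.1999]
ee_rot: [0.001, 0.475, 0.88, 0.001]
wrist_force: [0.3, 1.2, 0.1]
opening: 0.0552
```

```bash
python3 go.py 383.6 330 200 80.7
```

```text
t 27.15 pos [407.1 272.9 199.9] psi 123.34 tilt [0.0014 0.0005] open 55.2 q [ 0.34 -0.05  1.85  0.    1.35 -0.24] F [0.3 1.2 0.1] T [-0.04 -0.12 -0.03]
tool shift mm [60.6 11.8 -0.1]
turn 42.6 or 42.6
```

>>> {"op": "play_rows", "data": {"commands": [[0.03,0.006,0,10,0.4],[0.06,0.012,0,20,0.4],[0.06,0.012,0,30,0.4],[0.06,0.012,0,40,0.4],[0.06,0.012,0,42.6,0.4]]}}

```text
time: 27.78
ee_pos: [0.3843, 0.3281, 0.1993]
ee_rot: [0.0, 0.761, 0.649, 0.0]
wrist_force: [-0.2, -0.0, 0.1]
opening: 0.0548
```

```bash
python3 go.py 383.6 330 18 80.7;python3 - <<'E'
from h import *
t=grab('top','top17'); s=grab('side','side17')
for f in (t,s):
  for o in green_boards(f): print(np.round(o,1))
E
```

```text
t 27.77 pos [384.3 328.1 199.3] psi 80.93 tilt [ 0.0001 -0.    ] open 54.8 q [ 0.47 -0.01  1.81 -0.    1.35  0.63] F [-0.2 -0.   0.1] T [ 0.01 -0.14 -0.  ]
tool shift mm [  1.8  -1.  181.3]
turn 0.2 or 0.2
[274.5 200.9 597.9  44.5 127.6  42.3  81.6 409. ]
[281.5 228.7 516.3  21.9  84.1  54.6  -8.4 336. ]
[306.7 231.9 506.7 -46.2  83.9  54.5  -8.6 339. ]
[167.7 275.4 399.5 327.6  82.5  19.7  80.6 146. ]
[165.4 288.7 365.6 333.7  80.   16.1  83.8 122. ]
[ 105.9  338.   245.7  490.2  127.2  122.3   26.8 1549. ]
[291.6 205.7 599.2  52.5 126.3  39.3  82.3 154. ]
[265.3 213.8 526.4  25.6  62.1  49.   -5.5  71. ]
[259.4 234.3 506.7 -41.9  83.2  47.9  -6.8 132. ]
```

>>> {"op": "play_rows", "data": {"commands": [[0.002,-0.001,0.055,0,0.4],[0.002,-0.001,0.11,0,0.4],[0.002,-0.001,0.16,0,0.4],[0.002,-0.001,0.181,0,0.4],[0.002,-0.001,0.181,0,0.4]]}}

```text
time: 28.5
ee_pos: [0.3821, 0.3292, 0.0168]
ee_rot: [-0.0, 0.76, 0.65, -0.002]
wrist_force: [-0.6, -0.1, 0.5]
opening: 0.0553
```

```bash
python3 go.py 383.6 330 18 80.7; python3 - <<'E'
from h import *
s=grab('side','side18'); crop(s,'g18',160,70,120,110,6)
E
```

```text
t 28.5 pos [382.1 329.2  16.8] psi 81.09 tilt [-0.0038 -0.0019] open 55.3 q [0.47 0.24 1.94 0.   0.97 0.63] F [-0.6 -0.1  0.5] T [ 0.   -0.07 -0.04]
tool shift mm [ 1.   1.3 -1.2]
turn 0.4 or 0.4
```

View pics/g18.png

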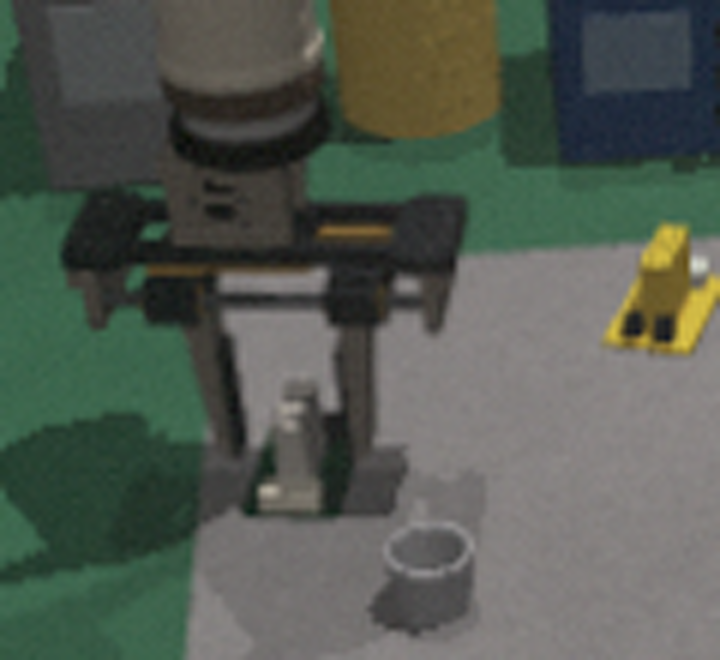

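>>> {"op": "play_rows", "data": {"commands": [[0,0,0,0,0.6],[0,0,0,0,1],[0,0,0,0,1],[0,0,0,0,1],[0,0,0,0,1]]}}

```text
time: 29.18
ee_pos: [0.3839, 0.3302, 0.0189]
ee_rot: [0.0, 0.76, 0.65, 0.0]
wrist_force: [-0.1, 0.8, 1.7]
opening: 0.0154
```

>>> {"op": "play_rows", "data": {"commands": [[0,0,-0.05,0,1],[0,0,-0.1,0,1],[0,0,-0.15,0,1],[0,0,-0.15,0,1]]}}

```text
time: 29.68
ee_pos: [0.3863, 0.3315, 0.1731]
ee_rot: [0.001, 0.76, 0.65, 0.004]
wrist_force: [1.8, 0.8, -2.0]
opening: 0.0157
```

```bash
python3 go.py 527 89.7 170 -8.5; python3 - <<'E'
from h import *
s=grab('side','side19'); crop(s,'g19',160,40,120,130,5)
E
```

```text
t 29.68 pos [386.3 331.5 173.1] psi 81.06 tilt [0.0081 0.0042] open 15.7 q [0.47 0.02 1.83 0.   1.28 0.63] F [ 1.8  0.8 -2. ] T [-0.08 -0.07  0.  ]
tool shift mm [-217.1  176.5    3.2]
turn 89.6 or 89.6
```

View pics/g19.png

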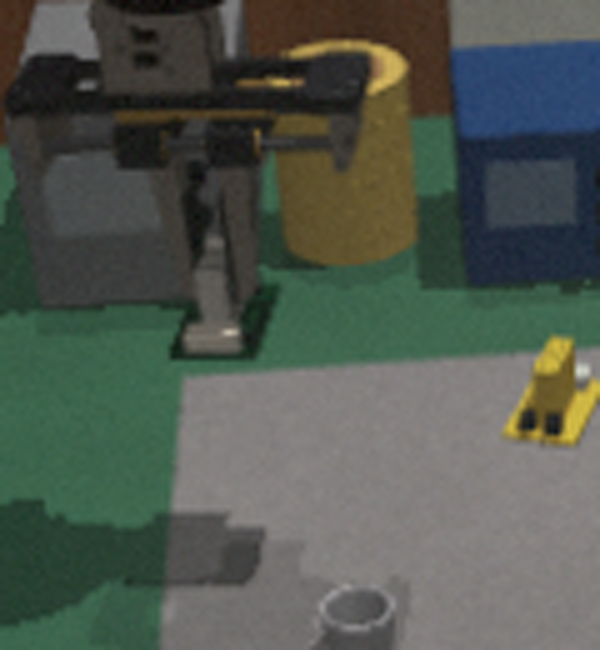

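>>> {"op": "play_rows", "data": {"commands": [[-0.035,0.028,0.003,10,1],[-0.07,0.057,0.003,20,1],[-0.11,0.089,0.003,30,1],[-0.15,0.122,0.003,40,1],[-0.19,0.154,0.003,50,1]]}}

```text
time: 30.35
ee_pos: [0.5052, 0.1169, 0.1629]
ee_rot: [-0.001, 0.964, 0.265, -0.002]
wrist_force: [-0.2, 0.3, -1.7]
opening: 0.0157
```

```bash
python3 go.py 527 89.7 170 -8.5
```

```text
t 30.35 pos [505.2 116.9 162.9] psi 30.72 tilt [-0.0046  0.0002] open 15.7 q [-0.01  0.06  1.81  0.    1.28  1.03] F [-0.2  0.3 -1.7] T [ 0.   -0.06 -0.  ]
tool shift mm [ 4.8 34.5 -7.2]
turn 39.2 or 39.2
```

>>> {"op": "play_rows", "data": {"commands": [[0.002,0.017,-0.006,10,1],[0.005,0.034,-0.006,20,1],[0.005,0.034,-0.006,30,1],[0.005,0.034,-0.006,39,1],[0.005,0.034,-0.006,39,1]]}}

```text
time: 30.98
ee_pos: [0.5266, 0.0919, 0.1691]
ee_rot: [0.0, 0.998, -0.069, -0.002]
wrist_force: [-0.5, -0.3, -1.1]
opening: 0.0157
```

>>> {"op": "play_rows", "data": {"commands": [[0,0,0.03,0,1],[0,0,0.07,0,1],[0,0,0.11,0,1],[0,0,0.11,0,1],[0,0,0.11,0,1]]}}

```text
time: 31.6
ee_pos: [0.5287, 0.0919, 0.0625]
ee_rot: [-0.0, 0.998, -0.069, 0.0]
wrist_force: [0.1, 0.1, -1.1]
opening: 0.0158
```

```bash
python3 go.py 527 89.7 25 -8.5; python3 - <<'E'
from h import *
s=grab('side','side20'); crop(s,'g20',220,140,120,120,6)
E
```

```text
t 31.6 pos [528.7  91.9  62.5] psi -7.87 tilt [0.001 0.   ] open 15.8 q [-0.05  0.23  1.83  0.    1.07  1.65] F [ 0.1  0.1 -1.1] T [0.07 0.07 0.02]
tool shift mm [-1.4  2.4 37.5]
turn 0.6 or 0.6
```

View pics/g20.png

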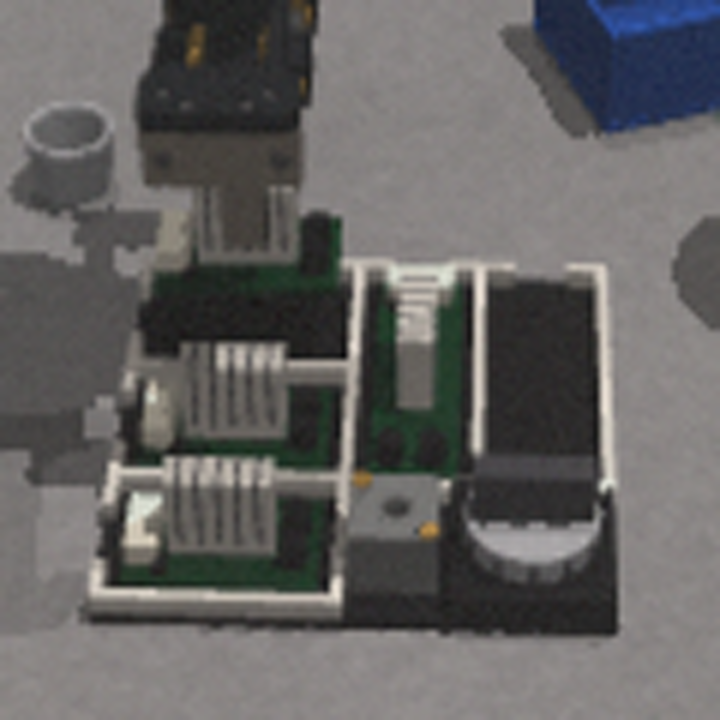

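>>> {"op": "play_rows", "data": {"commands": [[0.0,0.001,0.015,0.5,1],[0.0,0.001,0.028,0.5,1],[0.0,0.001,0.036,0.5,1],[0.0,0.001,0.038,0.5,1],[0.0,0.001,0.038,0.5,1]]}}

```text
time: 32.28
ee_pos: [0.5272, 0.0909, 0.0246]
ee_rot: [0.0, 0.997, -0.073, -0.001]
wrist_force: [-8.4, -1.3, 13.8]
opening: 0.0158
```

```bash
python3 go.py 527 89.7 25 -8.5
```

```text
t 32.27 pos [527.2  90.9  24.6] psi -8.42 tilt [-0.0028 -0.0003] open 15.8 q [-0.06  0.29  1.85 -0.    1.    1.66] F [-8.4 -1.3 13.8] T [-0.06  1.37 -0.04]
tool shift mm [-0.   1.2 -0.4]
turn 0.1 or 0.1
```

>>> {"op": "play_rows", "data": {"commands": [[0,0,0,0,0.65],[0,0,0,0,0.65],[0,0,0,0,0.65],[0,0,-0.05,0,0.65],[0,0,-0.11,0,0.65]]}}

```text
time: 32.9
ee_pos: [0.5266, 0.0909, 0.1333]
ee_rot: [0.0, 0.997, -0.074, -0.002]
wrist_force: [0.8, -0.2, -0.0]
opening: 0.0322
```

```bash
python3 go.py 628.5 -72 160 -8.5; python3 - <<'E'
from h import *
s=grab('side','side21'); crop(s,'g21',220,140,120,120,6)
E
```

```text
t 32.9 pos [526.6  90.9 133.3] psi -8.45 tilt [-0.0037  0.0002] open 32.2 q [-0.06  0.13  1.79  0.    1.22  1.66] F [ 0.8 -0.2 -0. ] T [-0.01  0.01 -0.01]
tool shift mm [124.7 146.2 -27.1]
turn 0.0 or 0.0
```

View pics/g21.png

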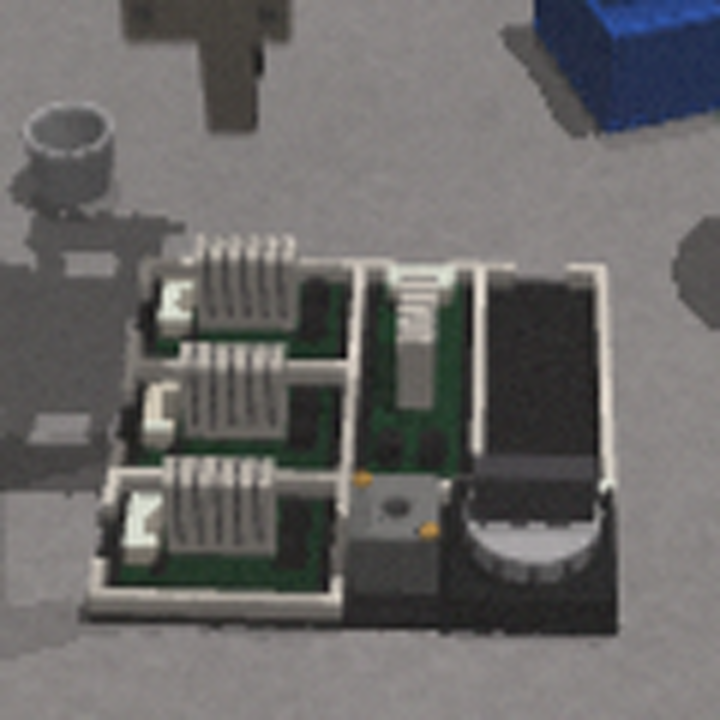

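>>> {"op": "play_rows", "data": {"commands": [[0.035,0.04,-0.027,0,0.3],[0.07,0.08,-0.027,0,0.3],[0.105,0.12,-0.027,0,0.3],[0.125,0.145,-0.027,0,0.3],[0.125,0.145,-0.027,0,0.3]]}}

```text
time: 33.58
ee_pos: [0.6309, -0.0729, 0.1599]
ee_rot: [0.0, 0.997, -0.075, -0.0]
wrist_force: [-0.2, 0.2, -0.1]
opening: 0.0644
```

```bash
python3 go.py 629 -70.5 41 -8.5
```

```text
t 33.58 pos [630.9 -72.9 159.9] psi -8.6 tilt [-0.0001 -0.0001] open 64.4 q [-0.3   0.35  1.47 -0.    1.31  1.42] F [-0.2  0.2 -0.1] T [0.04 0.04 0.02]
tool shift mm [ -2.2  -2.1 118.9]
turn -0.1 or -0.1
```

>>> {"op": "play_rows", "data": {"commands": [[-0.002,-0.002,0.04,0,0.3],[-0.002,-0.002,0.08,0,0.3],[-0.002,-0.002,0.11,0,0.3],[-0.002,-0.002,0.119,0,0.3],[-0.002,-0.002,0.119,0,0.3]]}}

```text
time: 34.2
ee_pos: [0.6284, -0.0679, 0.0417]
ee_rot: [-0.0, 0.997, -0.073, -0.0]
wrist_force: [0.3, 0.4, 0.2]
opening: 0.0646
```

```bash
python3 go.py 629 -70.5 41 -8.5; python3 - <<'E'
from h import *
s=grab('side','side22'); crop(s,'g22',220,140,120,120,6)
E
```

```text
t 34.2 pos [628.4 -67.9  41.7] psi -8.41 tilt [-0.0004  0.0003] open 64.6 q [-0.3   0.48  1.56  0.    1.1   1.42] F [0.3 0.4 0.2] T [ 0.04 -0.02  0.07]
tool shift mm [1.  2.5 0.7]
turn 0.1 or 0.1
```

View pics/g22.png

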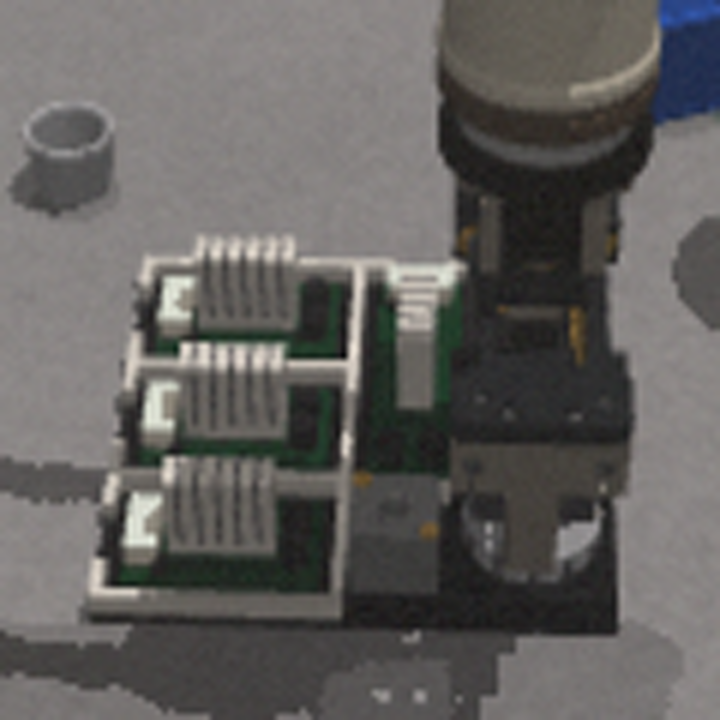

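>>> {"op": "play_rows", "data": {"commands": [[0.0005,0.001,0,0,0.6],[0.0005,0.001,0,0,1],[0.0005,0.001,0,0,1],[0.0005,0.001,0,0,1],[0.0005,0.001,0,0,1]], "squeeze": 30}}

```text
time: 34.88
ee_pos: [0.6289, -0.0697, 0.0416]
ee_rot: [-0.0, 0.997, -0.074, -0.0]
wrist_force: [0.0, -0.5, -1.1]
opening: 0.0162
```

```bash
python3 go.py
```

```text
t 34.88 pos [628.9 -69.7  41.6] psi -8.45 tilt [-0.0001  0.    ] open 16.2 q [-0.3   0.48  1.55  0.    1.1   1.42] F [ 0.  -0.5 -1.1] T [ 0.02 -0.02 -0.  ]
```

>>> {"op": "play_rows", "data": {"commands": [[0,0,0,0,1],[0,0,0,-7,1],[0,0,0,-14,1],[0,0,0,-21,1],[0,0,0,-28,1]]}}

```text
time: 35.5
ee_pos: [0.6289, -0.0709, 0.0416]
ee_rot: [0.001, 0.985, 0.172, -0.0]
wrist_force: [-1.3, -5.4, 0.1]
opening: 0.0138
```

```bash
python3 go.py
```

```text
t 35.5 pos [628.9 -70.9  41.6] psi 19.76 tilt [-0.     -0.0018] open 13.8 q [-0.3   0.48  1.55 -0.    1.1   0.92] F [-1.3 -5.4  0.1] T [-0.78  0.1  -0.11]
```

>>> {"op": "play_rows", "data": {"commands": [[0,0,0,-7,1],[0,0,0,-14,1],[0,0,0,-21,1],[0,0,0,-28,1],[0,0,0,-34,1]]}}

```text
time: 36.12
ee_pos: [0.6293, -0.0714, 0.0416]
ee_rot: [0.001, 0.892, 0.452, -0.0]
wrist_force: [0.3, -6.3, -1.6]
opening: 0.0143
```

```bash
python3 go.py
```

```text
t 36.12 pos [629.3 -71.4  41.6] psi 53.74 tilt [ 0.0008 -0.0026] open 14.3 q [-0.3   0.48  1.55 -0.    1.1   0.33] F [ 0.3 -6.3 -1.6] T [-1.04 -0.11 -0.07]
```

>>> {"op": "play_rows", "data": {"commands": [[0,0,0,-4,1],[0,0,0,-8,1],[0,0,0,-10,1],[0,0,0,-10,1]]}}

```text
time: 36.62
ee_pos: [0.6294, -0.0715, 0.0416]
ee_rot: [0.001, 0.85, 0.526, -0.0]
wrist_force: [0.1, -6.2, -2.2]
opening: 0.0139
```

```bash
python3 go.py
```

```text
t 36.62 pos [629.4 -71.5  41.6] psi 63.52 tilt [ 0.0013 -0.0026] open 13.9 q [-0.3   0.48  1.55 -0.    1.1   0.16] F [ 0.1 -6.2 -2.2] T [-1.12 -0.25 -0.19]
```

>>> {"op": "play_rows", "data": {"commands": [[0,0,0,-2,1],[0,0,0,-3,1],[0,0,0,-3,1]]}}

```text
time: 37.0
ee_pos: [0.6295, -0.0715, 0.0416]
ee_rot: [0.001, 0.837, 0.548, -0.0]
wrist_force: [1.3, -5.7, -2.4]
opening: 0.0142
```

```bash
python3 go.py
```

```text
t 37.0 pos [629.5 -71.5  41.6] psi 66.43 tilt [ 0.0014 -0.0023] open 14.2 q [-0.3   0.48  1.55 -0.    1.1   0.11] F [ 1.3 -5.7 -2.4] T [-1.16 -0.24 -0.7 ]
```

>>> {"op": "play_rows", "data": {"commands": [[0,0,0,-2,1],[0,0,0,-4,1],[0,0,0,-4,1]]}}

```text
time: 37.38
ee_pos: [0.6296, -0.0712, 0.0416]
ee_rot: [0.001, 0.817, 0.576, 0.0]
wrist_force: [2.1, -5.4, -2.6]
opening: 0.0152
```

```bash
python3 go.py
```

```text
t 37.38 pos [629.6 -71.2  41.6] psi 70.41 tilt [ 0.0017 -0.0016] open 15.2 q [-0.3   0.48  1.55 -0.    1.1   0.04] F [ 2.1 -5.4 -2.6] T [-0.89 -0.31 -0.87]
```

Both stop signatures match the earlier one, so this is the locked stop. Next I'll release, lift, check the collar and head for the probe.

>>> {"op": "play_rows", "data": {"commands": [[0,0,0,0,0.3],[0,0,0,0,0.3],[0,0,0,0,0.3],[0,0,-0.06,0,0.3],[0,0,-0.12,0,0.3]]}}

```text
time: 38.0
ee_pos: [0.6282, -0.0692, 0.1622]
ee_rot: [-0.001, 0.816, 0.578, -0.001]
wrist_force: [0.2, 0.3, 0.1]
opening: 0.0626
```

```bash
python3 go.py 374 -305.5 230 60
```

```text
t 38.0 pos [628.2 -69.2 162.2] psi 70.58 tilt [-0.0021  0.0009] open 62.6 q [-0.3   0.35  1.48  0.    1.32  0.04] F [0.2 0.3 0.1] T [-0.09 -0.07  0.01]
tool shift mm [-307.4 -161.3  -67.5]
turn 10.6 or 10.6
```

>>> {"op": "play_rows", "data": {"commands": [[-0.03,-0.016,-0.067,9,0.3],[-0.08,-0.04,-0.067,18,0.3],[-0.13,-0.066,-0.067,27,0.3],[-0.18,-0.092,-0.067,36,0.3],[-0.23,-0.12,-0.067,45,0.3]]}}

```text
time: 38.62
ee_pos: [0.4379, -0.2474, 0.2288]
ee_rot: [0.0, 0.976, 0.219, 0.0]
wrist_force: [0.6, 0.0, 0.1]
opening: 0.0641
```

```bash
python3 go.py 374 -305.5 230 -8.5; python3 - <<'E'
from h import *
s=grab('side','side23'); crop(s,'g23',220,140,120,120,6)
t=grab('top','top23'); crop(t,'g23t',230,150,110,110,5)
E
```

```text
t 38.62 pos [ 437.9 -247.4  228.8] psi 25.3 tilt [ 0.0005 -0.0004] open 64.1 q [-0.75 -0.04  1.78  0.    1.4   0.37] F [0.6 0.  0.1] T [-0.04 -0.   -0.03]
tool shift mm [-82.7  25.2  -1.2]
turn 33.8 or 33.8
```

View pics/g23.png

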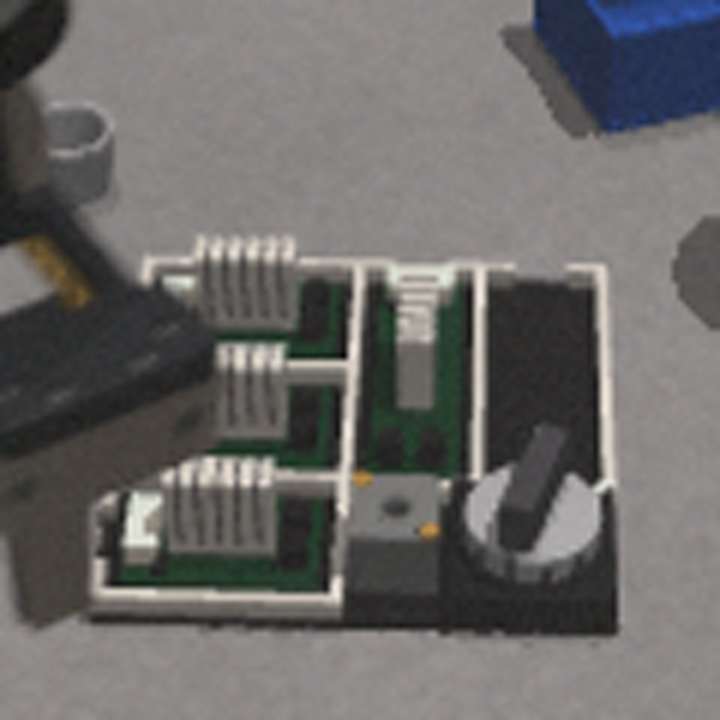

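View pics/g23t.png

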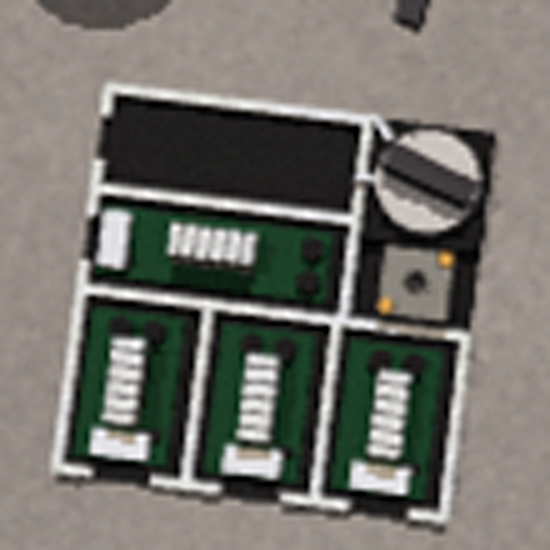

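```bash
python3 - <<'E'
from h import *
t=load('top23'); crop(t,'h1',298,168,40,40,14)
crop(load('side23'),'h2',290,205,40,40,14)
cv2.imwrite('pics/h.png',cv2.resize(np.hstack([cv2.imread('pics/h1.png'),cv2.imread('pics/h2.png')]),(800,400)))
E
```

```text
(no output)
```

View pics/h.png

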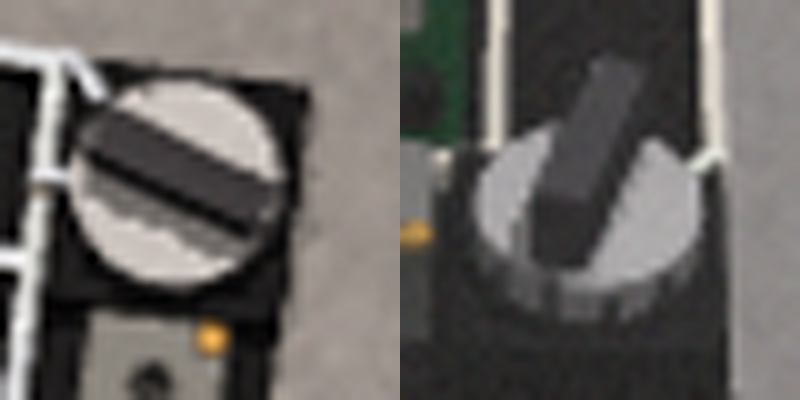

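```bash
python3 - <<'E'
from h import *
t=load('top23')
for a,b in (((110,105),(270,182)),((88,148),(245,222))):
    e=cast(t,[pk(*a,298,168,10),pk(*b,298,168,10)],.063); d=e[0]-e[1]; print(np.degrees(np.arctan2(d[1],d[0]))-np.degrees(FX[2]))
s=load('side23')
for a,b in (((596,58),(532,192)),((643,68),(590,198))):
    e=cast(s,[pk(a[0]-400,a[1],290,205,10),pk(b[0]-400,b[1],290,205,10)],.063); d=e[0]-e[1]; print(np.degrees(np.arctan2(d[1],d[0]))-np.degrees(FX[2]))
E
python3 go.py 374 -305.5 230 -8.5
```

```text
71.16549279088501
71.6708115501797
71.59946020435025
73.61669651226639
t 38.73 pos [ 436.2 -249.4  228.7] psi 25.11 tilt [-0.001  -0.0011] open 63.9 q [-0.76 -0.04  1.78 -0.    1.41  0.37] F [ 0.9  1.7 -0.9] T [ 0.02 -0.06  0.02]
tool shift mm [-80.2  24.4  -1.2]
turn 33.6 or 33.6
```

The collar bar is at 71.6° = 1.25 rad, which is locked. Now the probe.

>>> {"op": "play_rows", "data": {"commands": [[-0.03,0.009,0,9,0.45],[-0.06,0.018,0,18,0.45],[-0.081,0.0245,0,27,0.45],[-0.081,0.0245,0,33.6,0.45],[-0.081,0.0245,0,33.6,0.45]]}}

```text
time: 39.35
ee_pos: [0.3772, -0.3033, 0.2287]
ee_rot: [-0.0, 0.998, -0.069, 0.0]
wrist_force: [-0.2, -0.6, 0.3]
opening: 0.0504
```

```bash
python3 go.py 374 -305.5 66 -8.5
```

```text
t 39.35 pos [ 377.2 -303.3  228.7] psi -7.92 tilt [0.0004 0.0002] open 50.4 q [-0.93 -0.09  1.83  0.    1.41  0.78] F [-0.2 -0.6  0.3] T [ 0.04  0.05 -0.04]
tool shift mm [ -2.9   2.7 162.7]
turn 0.6 or 0.6
```

>>> {"op": "play_rows", "data": {"commands": [[-0.003,0.0025,0.04,0,0.45],[-0.003,0.0025,0.08,0,0.45],[-0.003,0.0025,0.098,0,0.45],[-0.003,0.0025,0.098,0,0.45],[-0.003,0.0025,0.098,0,0.45]]}}

```text
time: 39.98
ee_pos: [0.3742, -0.3061, 0.1317]
ee_rot: [0.001, 0.998, -0.069, 0.001]
wrist_force: [-0.1, -0.3, -0.9]
opening: 0.0506
```

```bash
python3 go.py 374 -305.5 66 -8.5; python3 - <<'E'
from h import *
s=grab('side','side24'); crop(s,'g24',140,240,110,110,6)
E
```

```text
t 39.98 pos [ 374.2 -306.1  131.7] psi -7.95 tilt [ 0.0011 -0.0013] open 50.6 q [-0.94 -0.    1.94  0.    1.2   0.77] F [-0.1 -0.3 -0.9] T [-0.05 -0.01  0.05]
tool shift mm [-0.4 -0.6 65.7]
turn 0.6 or 0.6
```

View pics/g24.png

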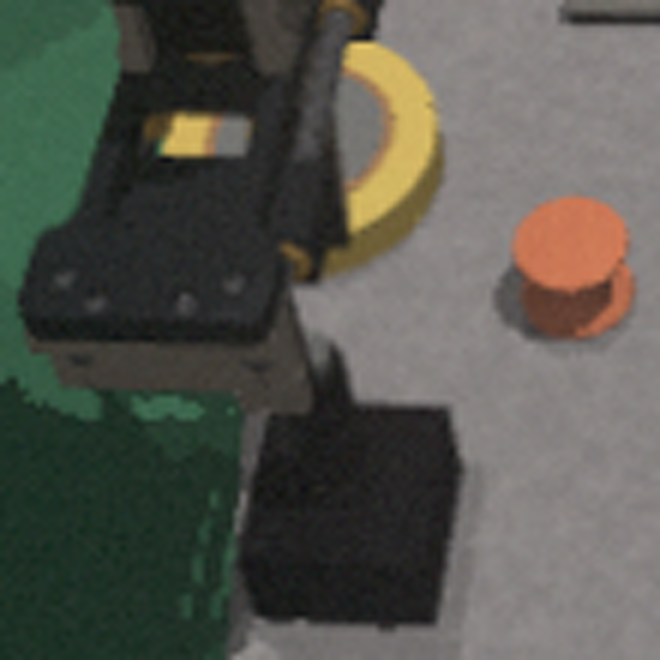

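>>> {"op": "play_rows", "data": {"commands": [[0,0,0.025,0,0.45],[0,0,0.05,0,0.45],[0,0,0.064,0,0.45],[0,0,0.064,0,0.45],[0,0,0.064,0,0.45]]}}

```text
time: 40.65
ee_pos: [0.374, -0.3065, 0.0678]
ee_rot: [0.001, 0.998, -0.07, 0.001]
wrist_force: [-0.4, 0.4, -0.4]
opening: 0.0506
```

>>> {"op": "play_rows", "data": {"commands": [[0,0,0,0,0.7],[0,0,0,0,1],[0,0,0,0,1],[0,0,0,0,1],[0,0,0,0,1]], "squeeze": 20}}

```text
time: 41.28
ee_pos: [0.3735, -0.3058, 0.0667]
ee_rot: [0.0, 0.998, -0.07, 0.0]
wrist_force: [-0.2, 0.1, 1.8]
opening: 0.0195
```

```bash
python3 go.py 374 -305.5 66 -8.5
```

```text
t 41.27 pos [ 373.5 -305.8   66.7] psi -8.05 tilt [ 0.0001 -0.0002] open 19.5 q [-0.94  0.09  1.98  0.    1.07  0.77] F [-0.2  0.1  1.8] T [ 0.12 -0.01 -0.03]
tool shift mm [ 0.5 -0.4  0.7]
turn 0.5 or 0.5
```

>>> {"op": "play_rows", "data": {"commands": [[0,0,0,0,1],[0,0,-0.02,0,1],[0,0,-0.05,0,1],[0,0,-0.09,0,1],[0,0,-0.13,0,1]], "squeeze": 40}}

```text
time: 41.9
ee_pos: [0.3731, -0.3053, 0.1973]
ee_rot: [-0.0, 0.998, -0.07, -0.0]
wrist_force: [0.2, -0.4, -0.8]
opening: 0.019
```

```bash
python3 go.py 576.8 -61.5 190 -8.5
```

```text
t 41.9 pos [ 373.1 -305.3  197.3] psi -8.05 tilt [-0.0006  0.0008] open 19.0 q [-0.94 -0.07  1.87 -0.    1.34  0.77] F [ 0.2 -0.4 -0.8] T [-0.    0.03  0.05]
tool shift mm [ 167.6 -269.9    7.4]
turn 0.5 or 0.5
```

>>> {"op": "play_rows", "data": {"commands": [[0.03,-0.048,0,0,1],[0.06,-0.096,0,0,1],[0.09,-0.145,0,0,1],[0.12,-0.193,0,0,1],[0.145,-0.235,0,0.5,1]]}}

```text
time: 42.52
ee_pos: [0.5507, -0.0914, 0.1962]
ee_rot: [-0.0, 0.997, -0.074, -0.0]
wrist_force: [0.1, -0.5, -0.9]
opening: 0.0193
```

```bash
python3 go.py 576.8 -61.5 115 -8.5
```

```text
t 42.52 pos [550.7 -91.4 196.2] psi -8.51 tilt [-0.0005  0.0002] open 19.3 q [-0.38  0.13  1.67 -0.    1.35  1.34] F [ 0.1 -0.5 -0.9] T [-0.02  0.01 -0.03]
tool shift mm [ 21.4 -33.4  81.2]
turn -0.0 or -0.0
```

>>> {"op": "play_rows", "data": {"commands": [[0.011,-0.017,0.03,0,1],[0.0214,-0.0334,0.06,0,1],[0.0214,-0.0334,0.08,0,1],[0.0214,-0.0334,0.08,0,1],[0.0214,-0.0334,0.08,0,1]]}}

```text
time: 43.15
ee_pos: [0.5764, -0.0638, 0.1174]
ee_rot: [0.0, 0.997, -0.075, 0.001]
wrist_force: [0.2, 0.4, 0.3]
opening: 0.0191
```

```bash
python3 go.py 576.8 -61.5 115 -8.5; python3 - <<'E'
from h import *
s=grab('side','side25'); crop(s,'g25',245,150,90,90,8)
t=grab('top','top25'); crop(t,'g25t',270,150,80,80,8)
E
```

```text
t 43.15 pos [576.4 -63.8 117.4] psi -8.56 tilt [ 0.0011 -0.0004] open 19.1 q [-0.32  0.26  1.68 -0.    1.2   1.4 ] F [0.2 0.4 0.3] T [0.1  0.02 0.06]
tool shift mm [ 0.  -2.3  2.4]
turn -0.1 or -0.1
```

View pics/g25.png

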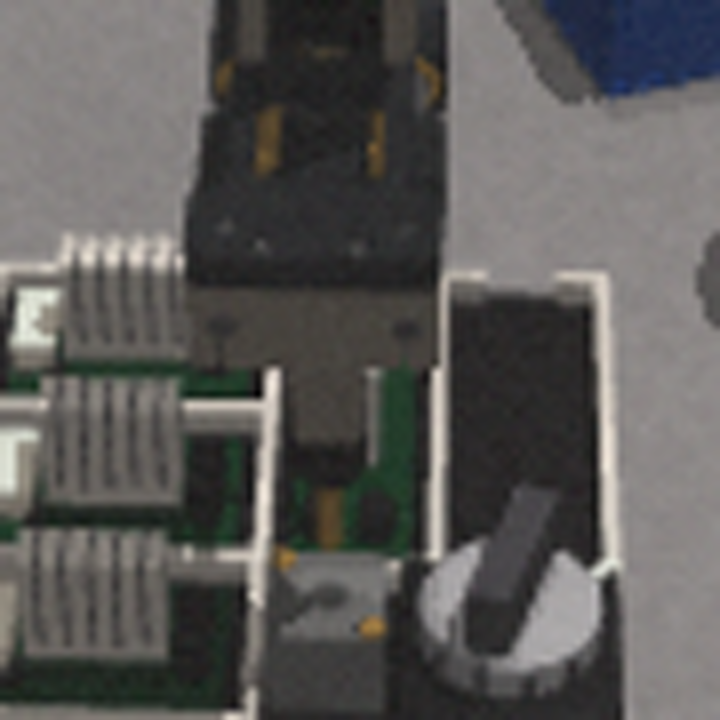

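View pics/g25t.png

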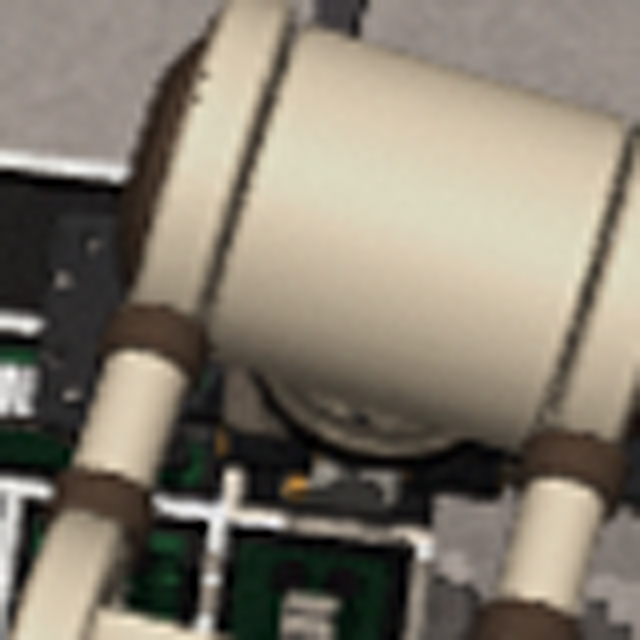

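```bash
python3 - <<'E'
from h import *
s=load('side25')
print('exp tip',proj(s,[[.5764,-.0638,.0607],[.5768,-.0616,.038]]))
crop(s,'h3',272,200,30,34,20)
E
```

```text
exp tip [[285.45661405 217.9214726 ]
 [285.57308988 223.99352024]]
```

View pics/h3.png

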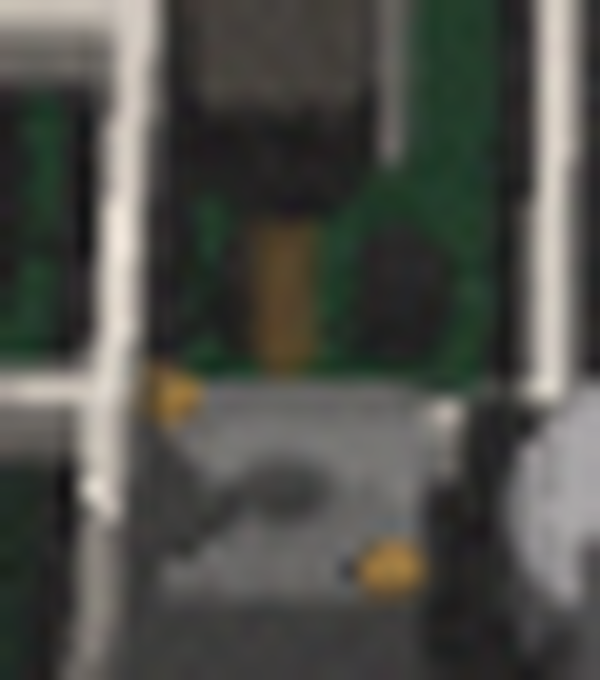

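>>> {"op": "play_rows", "data": {"commands": [[0.0004,-0.002,0,0,1],[0.0004,-0.002,0.008,0,1],[0.0004,-0.002,0.012,0,1],[0.0004,-0.002,0.012,0,1],[0.0004,-0.002,0.012,0,1]]}}

```text
time: 43.88
ee_pos: [0.5767, -0.0616, 0.1046]
ee_rot: [-0.0, 0.997, -0.075, -0.0]
wrist_force: [0.2, -0.7, -0.2]
opening: 0.0194
```

```bash
python3 go.py 576.9 -61.8 98 -8.5; python3 - <<'E'
from h import *
s=grab('side','side26'); crop(s,'h4',272,200,30,34,20)
print('exp tip',proj(s,[r.state()['ee_pos']-[0,0,.0567]]))
E
```

```text
t 43.88 pos [576.7 -61.6 104.6] psi -8.55 tilt [-0.  0.] open 19.4 q [-0.31  0.28  1.68  0.    1.18  1.41] F [ 0.2 -0.7 -0.2] T [0.04 0.02 0.08]
tool shift mm [0.2 0.2 6.6]
turn -0.0 or -0.0
exp tip [[285.55473721 221.0536739 ]]
```

View pics/h4.png

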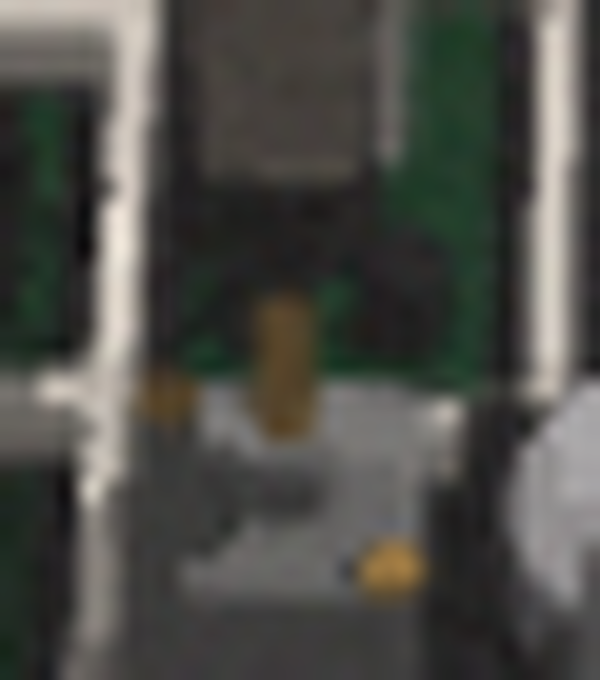

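>>> {"op": "play_rows", "data": {"commands": [[0.0003,0.0001,0.004,0,1],[0.0003,0.0001,0.008,0,1],[0.0003,0.0001,0.011,0,1],[0.0003,0.0001,0.013,0,1],[0.0003,0.0001,0.013,0,1]]}}

```text
time: 44.55
ee_pos: [0.5768, -0.0617, 0.0914]
ee_rot: [-0.0, 0.997, -0.074, -0.0]
wrist_force: [0.2, -0.2, -0.4]
opening: 0.0194
```

```bash
python3 go.py 577 -61.8 90 -8.5; python3 - <<'E'
from h import *
s=grab('side','side27'); crop(s,'h5',272,200,30,34,20)
E
```

```text
t 44.55 pos [576.8 -61.7  91.4] psi -8.54 tilt [-0.0004  0.0001] open 19.4 q [-0.31  0.3   1.69 -0.    1.15  1.41] F [ 0.2 -0.2 -0.4] T [ 0.03  0.06 -0.02]
tool shift mm [0.2 0.1 1.4]
turn -0.0 or -0.0
```

View pics/h5.png

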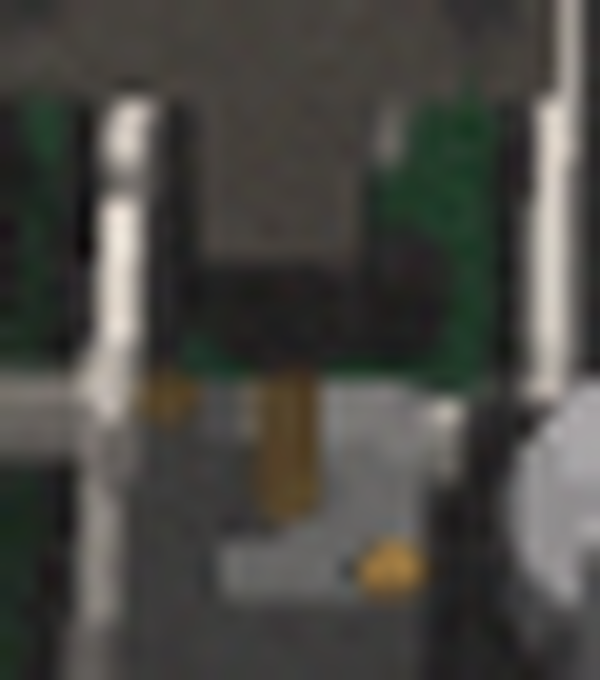

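>>> {"op": "play_rows", "data": {"commands": [[0.0001,0,0.003,0,1],[0.0001,0,0.006,0,1],[0.0001,0,0.006,0,1]]}}

```text
time: 44.98
ee_pos: [0.5769, -0.0616, 0.0852]
ee_rot: [-0.0, 0.997, -0.075, -0.0]
wrist_force: [0.0, -0.6, -0.8]
opening: 0.0191
```

```bash
python3 go.py
```

```text
t 44.98 pos [576.9 -61.6  85.2] psi -8.55 tilt [-0.0005  0.0002] open 19.1 q [-0.31  0.3   1.7   0.    1.14  1.41] F [ 0.  -0.6 -0.8] T [-0.03  0.15  0.05]
```

No force, so the pin is in. Continuing down.

>>> {"op": "play_rows", "data": {"commands": [[0,0,0.004,0,1],[0,0,0.008,0,1],[0,0,0.012,0,1],[0,0,0.015,0,1],[0,0,0.015,0,1]]}}

```text
time: 45.6
ee_pos: [0.5769, -0.0616, 0.0701]
ee_rot: [-0.0, 0.997, -0.075, -0.0]
wrist_force: [-0.2, -0.8, -2.0]
opening: 0.0193
```

```bash
python3 go.py
```

```text
t 45.6 pos [576.9 -61.6  70.1] psi -8.55 tilt [-0.0005  0.0002] open 19.3 q [-0.31  0.32  1.7   0.    1.12  1.41] F [-0.2 -0.8 -2. ] T [-0.06  0.2   0.04]
```

>>> {"op": "play_rows", "data": {"commands": [[0,0,0.003,0,1],[0,0,0.005,0,1],[0,0,0.006,0,1],[0,0,0.006,0,1]]}}

```text
time: 46.1
ee_pos: [0.577, -0.0617, 0.0648]
ee_rot: [0.0, 0.997, -0.075, -0.0]
wrist_force: [-2.6, -0.7, 2.8]
opening: 0.0192
```

```bash
python3 go.py
```

```text
t 46.1 pos [577.  -61.7  64.8] psi -8.55 tilt [-0.0002 -0.    ] open 19.2 q [-0.31  0.33  1.71 -0.    1.11  1.41] F [-2.6 -0.7  2.8] T [-0.03  0.67 -0.01]
```

Contact at 64.8, against an expected 64.7. One small push to confirm, then release.

>>> {"op": "play_rows", "data": {"commands": [[0,0,0.001,0,1],[0,0,0.002,0,1],[0,0,0.002,0,1]]}}

```text
time: 46.48
ee_pos: [0.5773, -0.0618, 0.0647]
ee_rot: [0.0, 0.997, -0.074, -0.0]
wrist_force: [-8.4, 1.2, 14.6]
opening: 0.019
```

```bash
python3 go.py
```

```text
t 46.48 pos [577.3 -61.8  64.7] psi -8.53 tilt [-0.     -0.0003] open 19.0 q [-0.31  0.33  1.7  -0.    1.1   1.41] F [-8.4  1.2 14.6] T [0.22 1.64 0.04]
```

>>> {"op": "play_rows", "data": {"commands": [[0,0,-0.002,0,1],[0,0,-0.002,0,0.5],[0,0,-0.002,0,0.5],[0,0,-0.002,0,0.5],[0,0,-0.002,0,0.5]]}}

```text
time: 47.1
ee_pos: [0.5772, -0.0617, 0.0645]
ee_rot: [-0.0, 0.997, -0.075, 0.0]
wrist_force: [0.2, -0.8, 0.1]
opening: 0.0461
```

>>> {"op": "play_rows", "data": {"commands": [[0,0,-0.03,0,0.5],[0,0,-0.07,0,0.5],[0,0,-0.12,0,0.5],[-0.04,0.02,-0.14,0,0.5],[-0.09,0.06,-0.14,0,0.5]]}}

```text
time: 47.72
ee_pos: [0.4813, -0.1075, 0.2072]
ee_rot: [0.001, 0.997, -0.073, 0.003]
wrist_force: [0.1, -1.1, -0.1]
opening: 0.046
```

>>> {"op": "play_rows", "data": {"commands": [[-0.03,0.05,0,0,0.5],[-0.06,0.1,0,0,0.5],[-0.09,0.15,0,0,0.5],[-0.12,0.2,0,0,0.5],[-0.12,0.2,0,0,0.5]]}}

```text
time: 48.35
ee_pos: [0.3301, -0.2894, 0.2048]
ee_rot: [0.001, 0.997, -0.078, 0.0]
wrist_force: [0.4, 0.2, -0.4]
opening: 0.0462
```

```bash
python3 go.py; python3 - <<'E'
from h import *
s=grab('side','side28'); crop(s,'g28',220,150,120,110,6)
t=grab('top','top28'); crop(t,'g28t',230,150,110,110,5)
E
```

```text
t 48.35 pos [ 330.1 -289.4  204.8] psi -8.92 tilt [ 0.0001 -0.0011] open 46.2 q [-1.   -0.2   1.97 -0.    1.37  0.73] F [ 0.4  0.2 -0.4] T [ 0.1  -0.   -0.06]
```

View pics/g28.png

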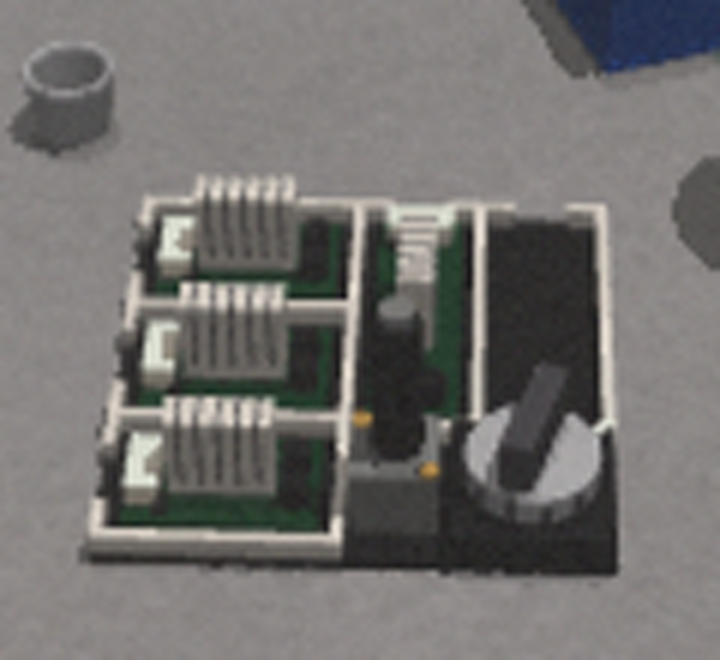

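View pics/top28.png

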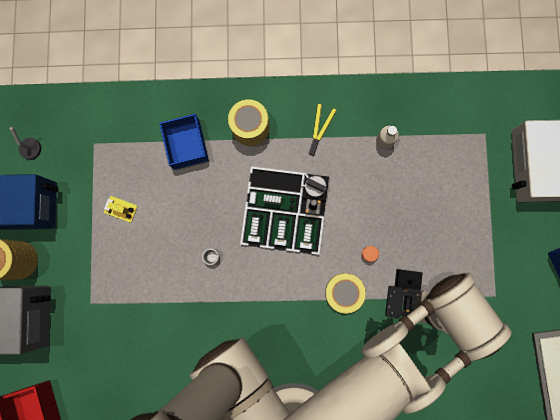

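View pics/side28.png

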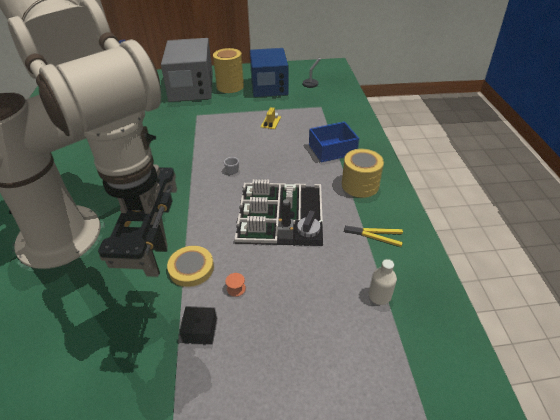

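Side crop: the probe stands upright with its shoulder on the terminal block, cap at (400,308). The four boards lie flat with plugs at the notches, and the bystanders are where they started. One last numeric check before handing in.

```bash
python3 - <<'E'
from h import *
np.set_printoptions(precision=4,suppress=True)
t=load('top28');s=load('side28')
for o in green_boards(t)[:8]:
    if o[5]>35 and abs(o[2]-560)<90: print(np.round(o,1), tofix([o[2]/1000,o[3]/1000])*1000)
sp=pk(400,308,220,150,6); print('cap side ray at z=.112',cast(s,[sp],.112)[0])
print(fit_fixture(t,FX)[0],fit_fixture(s,FX)[0])
a=load('top0')['image'].astype(int); d=abs(a-t['image']).max(2)>50
n,l,st,c=cv2.connectedComponentsWithStats(d.astype(np.uint8))
for i in range(1,n):
    if st[i,4]>15: print(st[i],c[i].round())
r.job_done()
E
```

```text
[274.7 200.9 597.8  44.2 128.3  42.3  81.6 412. ] [21.8302 34.5228]
[255.7 225.5 527.5  92.2  82.9  54.8  -8.  316. ] [-54.8604  71.5981]
[281.6 228.7 516.3  22.   84.2  54.7  -8.3 335. ] [-55.4665   0.4893]
[306.7 232.  506.7 -46.2  83.9  54.4  -8.8 334. ] [-54.881  -68.4224]
cap side ray at z=.112 [ 0.5789 -0.0608  0.112 ]
[ 0.5707  0.0131 -0.1477] [ 0.5717  0.014  -0.155 ]
[306 181   6   9  29] [308. 185.]
[249 191   8  13  78] [252. 197.]
[263 194  19   9 130] [272. 198.]
[367 196  49  28 632] [390. 209.]
[308 200  10  14  74] [312. 207.]
[247 217  13  25 203] [254. 230.]
[433 216  35  29 506] [450. 231.]
[274 220  13  26 204] [281. 234.]
[303 224  10  18 127] [307. 232.]
[117 238  32  20 519] [133. 247.]
[299 241  14   8  74] [305. 245.]
[152 271  32  23 471] [168. 282.]
[  335   273   225   147 17311] [446. 365.]
[414 280   5   6  27] [416. 283.]
[437 319  11  14  28] [442. 326.]
[ 190  326  144   94 5146] [275. 375.]
[253 343  18  17 145] [260. 351.]
[547 369  13  10  32] [556. 372.]
[253 404   7  16  48] [256. 412.]
[131 411  29   9 146] [147. 416.]
[166 412  15   8  58] [172. 417.]
the job is handed in; nothing more can be done
```

The whole job was done in the order asked and handed in at about 48 s of the 210 s allowed; no verdict was reported.

- **Collar, open:** turned back to its open stop before any board was placed. I felt the stop as a rising wrist torque, and the pictures showed the bar along fixture x.
- **Boards:** four were present, three short and one long. The three short ones are in the short compartments and the long one is in the near long compartment (21 mm behind the fixture centre). All lie flat with plugs at the notched ends. Their centres measured within about 3 mm of the compartment centres and their angles within about 1° of the fixture's.
- **Collar, locked:** turned to the locked stop after the boards, again felt as rising torque. Three of four bar-edge readings gave 71–72° (1.25 rad is 71.6°). One side-view edge read 73.6°, which I put down to coarse pixels.
- **Probe:** pushed into the terminal until it stopped at 64.7 mm tool height, exactly where the shoulder should seat, with 15 N at the stop. It stands upright.
- **Everything else:** comparing the first and last top views shows changes only at the boards, fixture and probe, apart from where the arm and its shadow are. The yellow look-alike and the bystanders did not move.

No final check failed. The cameras disagreed on position by 1–2 mm, within their stated accuracy.

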